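# Put the filter cups away under the ratcheted tier

## Task

Release the ratchet of the tier organiser by flipping its red pawl over to the back, and push the clear upper tier all the way back, then lift every filter cup off the clip rail (each is held by a sprung catch) and stand it upright in the wide bay of the lower tier. Then draw the upper tier fully forward over the cups again and flip the pawl back so that the ratchet locks it. Leave the other things on the counter and in the side bay as they are.

Things in the scene. Friction and masses are not known exactly. Their poses are not given: they have to be found in the camera images.
- organiser: Fixed tier organiser of clear acrylic. Origin: on the counter under the middle of its wide bay; x to the back (roughly away from the robot), y left, z up; offsets of its parts are in this frame. Two aluminium guide bars (10 mm wide, y +-120, x -75 to 210 mm, top z 94) carry the upper tier on legs at x -68 and 200. A side bay (y 135 to 205) holds a spoon and a scraper.
- bay (a point): Middle of the wide bay's floor in the lower tier (organiser x 0, y 0, z 10 mm; its axes). Inside: x -70 to 70, y -130 to 130 mm, but guide legs take |y| above 115. Rim walls up to z 22. With the tier fully back all forward of x 48 mm is open from above; cups fit side by side at y -62, 0, 62 mm, x about -12, their x along the bay's x.
- upper_tier (a joint): Slide of the clear upper tier along organiser +x, m: 0 = fully forward over the wide bay, 0.13 = fully back at its stop, bay open. Starts 0 to 0.03. Plate z 94 to 100 mm, x -70 to 65 (at joint 0), y -142 to 125. About 2.5 N of friction; stays where left. White ratchet fins, 6 mm high, 20 mm apart, stand along its right edge (y -132).
- tier_grip (a point): Grip point on the black upright post of the upper tier: 13 mm square, z 100 to 140 mm, this point at z 128 mm, organiser x -55 mm + joint, y 0. Pinch it from above with the fingers closing along the organiser's y and draw or push the tier along x.
- pawl (a joint): Red ratchet pawl, hinged along organiser y, rad: 0 = engaged (tooth between the fins: the tier can click forward but not go backward; up to 0.25 while the tooth rests on a fin); 1.31 = flipped to the back, tooth up, tier free both ways. Top-heavy: pushed past upright (about 0.6) it falls to that side and stays. Starts engaged.
- pawl_pivot (a point): The pawl's hinge, fixed: organiser x 86, y -132, z 121 mm, on a grey post at its right side (y -158 to -150, top z 130 mm).
- pawl_knob (a point): Centre of the red ball (18 mm) on the pawl's lever, 45 mm from the hinge: engaged it leans forward (organiser x 60, z 158 mm), released to the back (x 115, z 155); highest z 166. Push it along organiser x with closed fingers: from the front to release, from the back to engage.
- clip_rail: Fixed rail stand. Origin: on the counter under the rail; x to the back, y along the rail, z up. White base 130 x 300 mm, 12 mm thick; upright steel strip 6 mm thick (x -3 to 3), top z 75 mm, 290 mm long; behind it a white wall (x 27 to 33, top z 72) with four sprung brass catch rollers at y -102, -34, 34, 102 mm, z 61. Each gives way backward by up to 9 mm at 4 to 8 N.
- cup0: Round mesh filter cup, 48 mm across, 42 mm high, open top, about 100 g. Origin: centre of its underside. On its +x side a hook goes over the rail: bridge z 42 to 48 mm, leg x 35 to 40, down to z 16, with a ridge (to x 44) under the catch. Absent in some starts; else hangs about 32 mm above the counter, leaning 4 degrees, axes along the rail's, centre 30 mm before it.
- cup0_grip (a point): Grip point of cup0 (cup x 12, y 0, z 66 mm; the cup's axes) on its blue upright handle fin: 10 mm thick along cup y, x -12 to 38, z 46 to 76 mm. Grasp from above, fingers closing along cup y. Lift straight up: 6 to 12 N over the first 12 mm, clear of rail and catch after 35 mm.
- cup1: Round mesh filter cup, 48 mm across, 42 mm high, open top, about 100 g. Origin: centre of its underside. On its +x side a hook goes over the rail: bridge z 42 to 48 mm, leg x 35 to 40, down to z 16, with a ridge (to x 44) under the catch. Absent in some starts; else hangs about 32 mm above the counter, leaning 4 degrees, axes along the rail's, centre 30 mm before it.
- cup1_grip (a point): Grip point of cup1 (cup x 12, y 0, z 66 mm; the cup's axes) on its blue upright handle fin: 10 mm thick along cup y, x -12 to 38, z 46 to 76 mm. Grasp from above, fingers closing along cup y. Lift straight up: 6 to 12 N over the first 12 mm, clear of rail and catch after 35 mm.
- cup2: Round mesh filter cup, 48 mm across, 42 mm high, open top, about 100 g. Origin: centre of its underside. On its +x side a hook goes over the rail: bridge z 42 to 48 mm, leg x 35 to 40, down to z 16, with a ridge (to x 44) under the catch. Absent in some starts; else hangs about 32 mm above the counter, leaning 4 degrees, axes along the rail's, centre 30 mm before it.
- cup2_grip (a point): Grip point of cup2 (cup x 12, y 0, z 66 mm; the cup's axes) on its blue upright handle fin: 10 mm thick along cup y, x -12 to 38, z 46 to 76 mm. Grasp from above, fingers closing along cup y. Lift straight up: 6 to 12 N over the first 12 mm, clear of rail and catch after 35 mm.
- cup3: Round mesh filter cup, 48 mm across, 42 mm high, open top, about 100 g. Origin: centre of its underside. On its +x side a hook goes over the rail: bridge z 42 to 48 mm, leg x 35 to 40, down to z 16, with a ridge (to x 44) under the catch. Absent in some starts; else hangs about 32 mm above the counter, leaning 4 degrees, axes along the rail's, centre 30 mm before it.
- cup3_grip (a point): Grip point of cup3 (cup x 12, y 0, z 66 mm; the cup's axes) on its blue upright handle fin: 10 mm thick along cup y, x -12 to 38, z 46 to 76 mm. Grasp from above, fingers closing along cup y. Lift straight up: 6 to 12 N over the first 12 mm, clear of rail and catch after 35 mm.
- teaspoon: Steel teaspoon, 130 mm, lying along x in the side bay. Bystander.
- scraper: Yellow plastic scraper, 110 x 34 mm, lying along x in the side bay. Bystander.
- ramekin: White ceramic ramekin, 76 mm wide, 42 mm high, on the counter near the robot. Origin at its underside. Bystander.
- mug: Blue mug, 80 mm wide, 90 mm high, at the back. Bystander.
Things that resemble listed ones, but are neither listed nor needed, are in the scene too. What is shaped like the cup2 but purple is not meant.

How it is judged:
By the outcome, as a careful person would: the job done as asked, in the order asked, and still so for the second after the job is handed in, with the robot touching nothing.
Of cup0, cup1, cup2, cup3 only 2 to 3 are there at a start; the rules pass over those that are not, and their reading is None.
At some moment in a run one of cup0, cup1, cup2, cup3 may be knocked a few centimetres aside while the robot is not near it.
It also fails if it takes over 210 s, if anything falls off the work surface, if the arm or the gripper's body presses on something with over 40 N, if the wrist force passes 120 N, or if a joint passes its speed limit or range.

## Robot

A 6-joint arm with a two-finger parallel gripper is mounted at the origin on the work surface. World frame = base frame: x ahead of the robot, y to its left, z up, the work surface at z = 0. Lengths are in m, angles in degrees, forces in N, time in s.
With the tool pointing down it reaches from about 0.4 to 0.825 m from the base axis. Payload 7 kg.
Tool frame: the origin (TCP) lies on the centre line of the jaws, within the pads' length; the fingertips stand 14 mm ahead of it and the grasp point (between the pads) lies 5 mm behind it; z points along the fingers, x is the direction in which the jaws open and shut, and the axes are right-handed (so a half turn about z gives the same grasp; the last joint's range is limited). The gripper opens to 88 mm and grips with 3 to 60 N. Pads are 19 mm wide; open, the fingers measure 130 mm over their backs; the gripper's body (78 mm by 193 mm) begins 47 mm behind the grasp point.
Start: joints at [16.507, 20.546, 0.682, 0, -70.136, -16.507], TCP at [0.675, -0, 0.211] pointing down, gripper open.
Joint ranges: [-176.03, 176.03], [-82.01, 121.73], [-58.28, 71.71], [-173.87, 95.51], [-174.79, -0.11], [-173.66, 173.66]. Speed limits (degrees/s): [136.94, 136.94, 172.46, 180, 180, 180].

## Interface

Orientations are given as [roll, pitch, yaw] about the fixed x, y, z axes, in that order (R = Rz(yaw) Ry(pitch) Rx(roll)).
In Python, from plant import * gives the robot as it stands.
- The arm moves only by the shell command python3 -m handwheel 'ROWS' [OPENING]. ROWS is JSON, a list of rows, each a list of 2 entries, a list of its own where there are three numbers: the shift along the tool's x, y, z each as a share of 0.2 m, from -1 to 1, then the turn, a rotation vector about the tool's x, y, z each as a share of 360 degrees, from -1 to 1. In form: [[[tx, ty, tz], [ax, ay, az]], ...]. A call has 1 to 5 rows; each row is the pose to reach, as a shift and turn from the pose commanded when the call began, along the tool's axes at that moment, turning the shorter way round; what a row does not reach only later rows make up. A row lasts 1/12 s, in which the tool goes at most 41.7 mm and 7.16 degrees, less where a joint would pass 70% of its speed; a pose out of reach is approached as far as the arm can. A call with a number of a shift or a turn outside -1 to 1 is refused whole. A call with a gripper value outside its range is refused whole. OPENING is the closure, from -1 (fully open) to 1 (shut), set as the call begins (- or left out, the last holds). The fingers move at their own pace and stop on an object; the grip force is fixed at half the most. Time passes only in rows, so rows that repeat a pose let the fingers close. It gives the time, the measured TCP pose, the force and the opening at its end, in the units of the state.
- get_obs(): the state, without advancing time (a new reading comes with each control period).
- snapshot(name): name is "scene" or "side" or "wrist"; returns a dict with "color" (400x640x3 uint8, red, green, blue), "z_map" (400x640 float32, m along the optical axis (not along the pixel's ray), 0 where there is no reading), "intrinsics" (3x3 intrinsics, pixels), "distortion" ([k1, k2, p1, p2, k3] as OpenCV has them; the pictures are not rectified), "rvec" (rotation vector, rad) and "tvec" (3), from world to camera coordinates, as OpenCV has them. Camera axes: x right, y down, z forward; pixel columns grow to the right and rows downward; lengths in m; the calibration is good to about 2 mm. A picture is of the moment at which its call begins.
- close_job(): hands the job in, once; it reports no verdict.
The state is a dict: "clock": time; "joint_pos": joint angles; "qvel": joint speeds; "tau": joint torques, N m; "tool_pos": TCP position; "orientation": TCP orientation; "force": force on the tool from outside, world axes, zero at the start; "moment": the same for the moment, N m; "opening": finger opening in m.
Only numpy, scipy, OpenCV 4.12 (cv2) and the standard library are available. Lean on these libraries where they do the work, as an engineer would, in place of code of your own. Each camera call takes 0.05 s, during which the arm holds its last target. There are 200 camera calls.

## Working session

There is one attempt and no reset: what is moved stays moved. The work goes in short steps, Python scripts to look and compute and a shell command to move; the robot and the scene stay as the last step left them, time stands still between calls to the robot, and variables do not carry over. Pictures are saved under pics/ and viewed, about 12 in all and at most 16, crops included, and the job is handed in when it is done.

```bash
ls; mkdir -p pics; cat > h.py <<'E'
from plant import *
import numpy as np, cv2
def snap(n,f):
    s=snapshot(n); cv2.imwrite('pics/'+f+'.png',s['color'][:,:,::-1]); np.savez('pics/'+f+'.npz',**s); return s
def load(f): return dict(np.load('pics/'+f+'.npz'))
def world(s,px=None):
    K,D=s['intrinsics'],s['distortion']; R=cv2.Rodrigues(s['rvec'])[0]
    if px is None:
        v,u=np.mgrid[:400,:640]; px=np.stack([u,v],-1).reshape(-1,2)
    px=np.array(px,float); n=cv2.undistortPoints(px.reshape(-1,1,2),K,D)[:,0]
    z=s['z_map'][px[:,1].astype(int),px[:,0].astype(int)][:,None]
    return (np.c_[n,np.ones(len(n))]*z-s['tvec'].reshape(1,3))@R
def proj(s,P): return cv2.projectPoints(np.array(P,float).reshape(-1,3),s['rvec'],s['tvec'],s['intrinsics'],s['distortion'])[0][:,0]
E
python3 - <<'E'
from h import *
a=snap('scene','a'); b=snap('side','b'); print(get_obs())
E
```

```text
pics
{'clock': 0.1, 'joint_pos': array([ 1.65070823e+01,  2.05886742e+01,  6.39596236e-01, -1.86799579e-02,
       -7.01362593e+01, -1.65076164e+01]), 'qvel': array([ 0.13031341, -0.10946929,  0.08890376,  0.05470842,  0.00622874,
       -0.0571607 ]), 'tau': array([-1.42273191e-03, -5.84165347e+01,  2.93752134e+01,  7.01551259e+00,
        1.01412315e-02, -6.66964229e-05]), 'tool_pos': array([ 6.74538999e-01, -2.08691133e-05,  2.10402625e-01]), 'orientation': array([-1.79992587e+02, -8.68100586e-02,  1.79993100e+02]), 'force': array([ 0.0857319 ,  0.05280328, -0.53769372]), 'moment': array([ 0.00303179,  0.01100322, -0.00278878]), 'opening': 0.08759959272596546}
```

View pics/a.png

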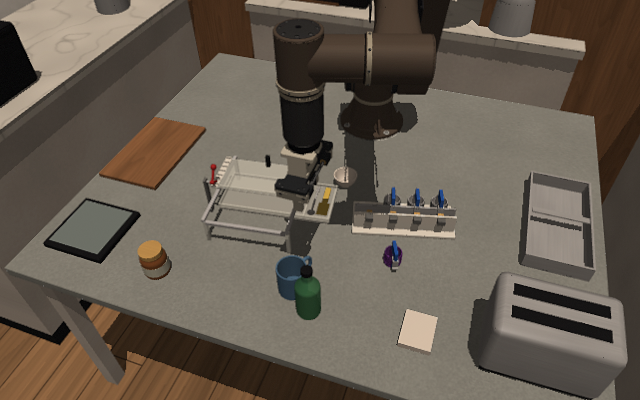

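View pics/b.png

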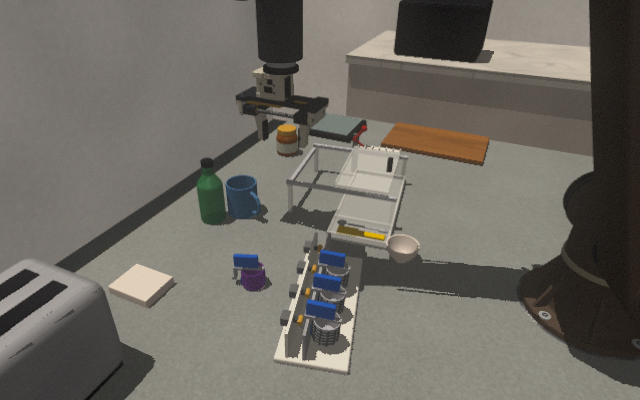

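The scene camera faces the robot, so +y is to the right in the picture. It shows the organiser at (265,195), the rail with three cups at (405,215), and the purple decoy at (395,257). The side view confirms three blue handles at (330,258), (326,283) and (320,310).

```bash
python3 - <<'E'
from h import *
for f in 'ab':
    s=load(f); W=world(s); c=s['color'].reshape(-1,3).astype(int); r,g,b=c.T; ok=s['z_map'].ravel()>0
    tab=(W[:,0]>.3)&(W[:,0]<1.1)&(abs(W[:,1])<.6)&ok
    hsv=cv2.cvtColor(s['color'],cv2.COLOR_RGB2HSV).reshape(-1,3).astype(int)
    for nm,m in dict(blue=(abs(hsv[:,0]-110)<10)&(hsv[:,1]>150)&(W[:,2]>.03)&(W[:,1]>.05),red=((hsv[:,0]<6)|(hsv[:,0]>174))&(hsv[:,1]>150)&(W[:,2]>.1)&(W[:,2]<.2),black=(c.max(1)<40)&(W[:,2]>.1)&(W[:,2]<.15)).items():
        m=(m&tab).reshape(400,640).astype(np.uint8)
        n,L,st,ce=cv2.connectedComponentsWithStats(m)
        for i in range(1,n):
            if st[i,4]<8: continue
            P=W[L.ravel()==i]; lo,hi=np.percentile(P,[5,95],axis=0)
            print(f,nm,st[i,4],ce[i].round(),np.median(P,0).round(3),lo.round(3),hi.round(3))
    # height map picture, top view
    m=tab&(W[:,2]>.008)&(W[:,2]<.2)
    img=np.zeros((600,700,3),np.uint8); o=np.argsort(W[m][:,2]); P=W[m][o]; C=c[m][o]
    img[np.clip((1.0-P[:,0])*1000,0,599).astype(int),np.clip((.3-P[:,1])*1000,0,699).astype(int)]=C[:,::-1]
    cv2.imwrite(f'pics/top{f}.png',img)
E
```

```text
a blue 49 [393. 196.] [0.487 0.189 0.106] [0.453 0.182 0.086] [0.497 0.195 0.11 ]
a blue 59 [417. 197.] [0.47  0.256 0.105] [0.436 0.247 0.087] [0.479 0.262 0.109]
a blue 73 [441. 198.] [0.446 0.32  0.103] [0.418 0.312 0.086] [0.461 0.328 0.109]
a blue 81 [395. 250.] [0.652 0.237 0.074] [0.626 0.227 0.054] [0.666 0.245 0.079]
a red 62 [213. 174.] [ 0.596 -0.32   0.142] [ 0.585 -0.324  0.118] [ 0.614 -0.314  0.166]
a black 39 [268. 161.] [ 0.474 -0.202  0.125] [ 0.467 -0.207  0.106] [ 0.479 -0.198  0.139]
a black 8 [207. 185.] [ 0.616 -0.336  0.109] [ 0.61  -0.338  0.103] [ 0.62  -0.333  0.118]
b blue 86 [332. 253.] [0.468 0.187 0.108] [0.447 0.179 0.106] [0.488 0.194 0.111]
b blue 71 [245. 256.] [0.639 0.235 0.076] [0.62  0.224 0.074] [0.66  0.243 0.078]
b blue 114 [327. 277.] [0.452 0.253 0.108] [0.43  0.231 0.092] [0.474 0.261 0.11 ]
b blue 127 [321. 304.] [0.434 0.318 0.108] [0.414 0.311 0.106] [0.456 0.325 0.11 ]
b red 41 [360. 131.] [ 0.587 -0.319  0.16 ] [ 0.576 -0.326  0.128] [ 0.606 -0.315  0.168]
```

View pics/topa.png

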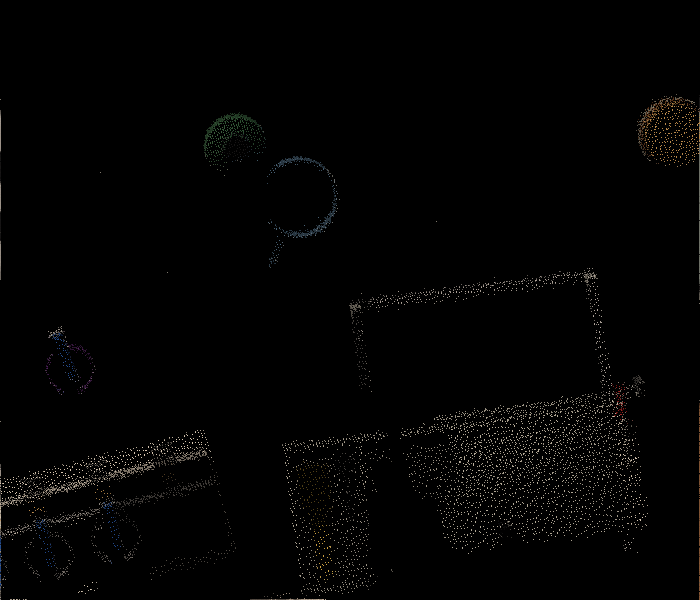

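View pics/topb.png

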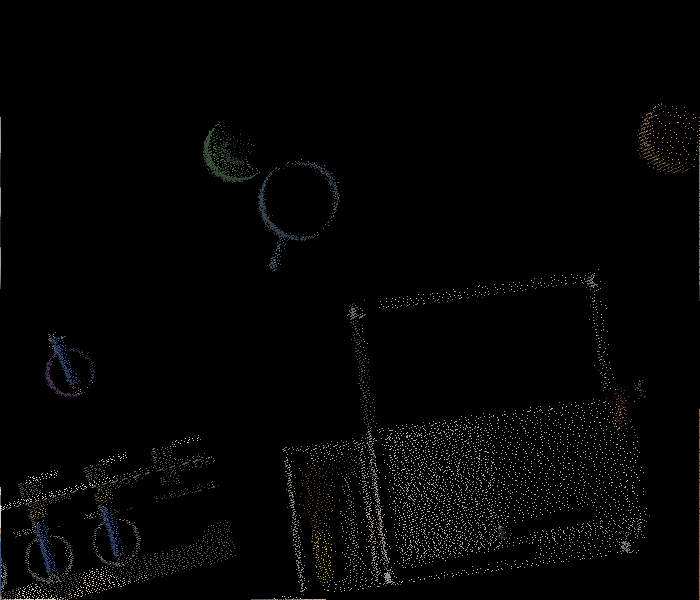

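```bash
cat >> h.py <<'E'
from scipy.spatial.transform import Rotation as Ro
ORG=np.array([.507,-.199]); OY=7.8; RAIL=14.
def o2w(x,y,org=None,yaw=None):
    t=np.deg2rad(OY if yaw is None else yaw); c,s=np.cos(t),np.sin(t)
    return (ORG if org is None else org)+np.array([c*x-s*y,s*x+c*y])
def go(x,y,z,psi):
    o=get_obs(); R=Ro.from_euler('xyz',o['orientation'],degrees=True); T=Ro.from_euler('xyz',[180,0,psi],degrees=True)
    d=R.inv().apply(np.array([x,y,z])-o['tool_pos'])/.2; r=(R.inv()*T).as_rotvec(degrees=True)/360
    print('t',o['clock'],'shift',d.round(3),'turn',r.round(4),'F',o['force'].round(1),'q',o['joint_pos'].round(0),'open',round(o['opening'],4))
E
R='[[0.31,-0.8,-0.05],[0,0,0.095]]'
python3 -m handwheel '[[[0.31,-0.8,-0.05],[0,0,0.095]],[[0.31,-0.8,-0.05],[0,0,0.095]],[[0.31,-0.8,-0.05],[0,0,0.095]],[[0.31,-0.8,-0.05],[0,0,0.095]],[[0.31,-0.8,-0.05],[0,0,0.095]]]' 1
python3 -c "
from h import *
go(*o2w(.02,-.132),.22,OY+90)"
```

```text
clock: 0.52
tool_pos: [0.6104, -0.1647, 0.2217]
orientation: [-179.9, -0.0, 145.2]
force: [-0.2, 0.6, -0.0]
opening: 0.06
t 0.5167 shift [-0.193 -0.854  0.009] turn [-0.0002  0.      0.1318] F [-0.2  0.6 -0. ] q [  3.  16.  -4.   0. -70. -37.] open 0.06
```

```bash

python3 -m handwheel '[[[-0.19,-0.85,0],[0,0,0.09]],[[-0.19,-0.85,0],[0,0,0.095]],[[-0.19,-0.85,0],[0,0,0.095]],[[-0.19,-0.85,0],[0,0,0.095]],[[-0.19,-0.85,0],[0,0,0.095]]]' 1
python3 -m handwheel '[[[0,0,0],[0,0,0.0323]],[[0,0,0],[0,0,0.0323]],[[0,0,0],[0,0,0.0323]],[[0,0,0],[0,0,0.0323]]]'
python3 -c "
from h import *
go(*o2w(.02,-.132),.22,OY+90)
s=snap('wrist','w1')"
```

```text
clock: 0.93
tool_pos: [0.5461, -0.3264, 0.2208]
orientation: [-179.9, -0.0, 111.0]
force: [0.3, 0.9, 0.4]
opening: 0.0262
clock: 1.27
tool_pos: [0.5486, -0.322, 0.2209]
orientation: [-180.0, -0.0, 100.1]
force: [-0.3, 0.4, -0.1]
opening: 0.002
t 1.2667 shift [-0.022 -0.024  0.005] turn [-0.0001 -0.0001  0.0064] F [-0.3  0.4 -0.1] q [-13.  17.  -4.  -0. -70. -67.] open 0.002
```

View pics/w1.png

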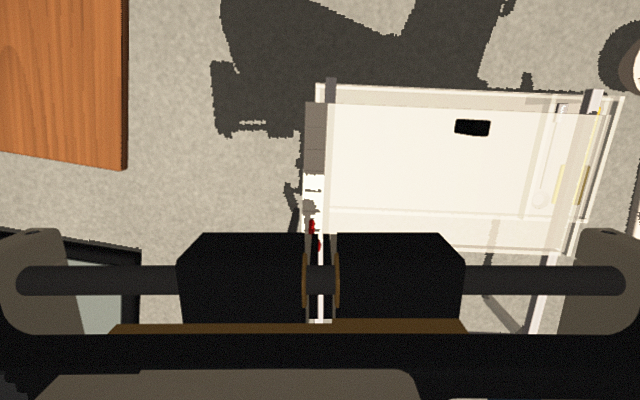

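The wrist view shows the black post at (472,127), the red pawl at (314,235) by the fingertips, and the fins along the plate's left edge in the picture.

```bash
python3 - <<'E'
from h import *
s=load('w1'); W=world(s); c=s['color'].reshape(-1,3).astype(int); hsv=cv2.cvtColor(s['color'],cv2.COLOR_RGB2HSV).reshape(-1,3).astype(int)
v,u=np.mgrid[:400,:640]; u=u.ravel(); v=v.ravel()
o=lambda P:(P[:,:2]-ORG)@np.array([[np.cos(np.deg2rad(OY)),-np.sin(np.deg2rad(OY))],[np.sin(np.deg2rad(OY)),np.cos(np.deg2rad(OY))]])
for n,m in dict(post=(W[:,2]>.132)&(W[:,2]<.146)&(c.max(1)<60)&(v<200),red=(hsv[:,1]>150)&((hsv[:,0]<6)|(hsv[:,0]>174))&(W[:,2]>.1)&(u>250)&(u<400)).items():
    P=W[m]; print(n,m.sum(),np.median(P,0).round(4),P.min(0).round(3),P.max(0).round(3),'org',np.median(o(P),0).round(4),o(P).min(0).round(3),o(P).max(0).round(3))
# plate points
m=(W[:,2]>.091)&(W[:,2]<.103)&(v<225)&(u>300); P=o(W[m]); print(m.sum(),P.min(0),P.max(0),np.percentile(P,[1,99],axis=0).round(4))
rect=cv2.minAreaRect(W[m][:,:2].astype(np.float32)*1000); print(rect)
for p in [(331,82),(597,95)]: print(p, world(s,[p]).round(4), o(world(s,[p])).round(4))
E
```

```text
post 288 [ 0.4674 -0.2108  0.1388] [ 0.461 -0.216  0.132] [ 0.474 -0.203  0.141] org [-0.0408 -0.0065] [-0.047 -0.011] [-0.035  0.001]
red 128 [ 0.5806 -0.3262  0.1104] [ 0.508 -0.344  0.102] [ 0.591 -0.313  0.344] org [ 0.0557 -0.1354] [-0.015 -0.144] [ 0.065 -0.113]
32589 [-0.07823648 -0.14611131] [0.05989063 0.12239328] [[-0.0656 -0.1432]
 [ 0.0553  0.1171]]
((500.27947998046875, -211.89474487304688), (138.2694549560547, 267.8020935058594), 7.44179630279541)
(331, 82) [[ 0.4505 -0.3312  0.0935]] [[-0.0739 -0.1233]]
(597, 95) [[ 0.4203 -0.093   0.0925]] [[-0.0715  0.1168]]
```

```bash
sed -i 's/^ORG=.*/ORG=np.array([.5085,-.2023]); OY=7.5; RAIL=14./' h.py
python3 -c "
from h import *
go(*o2w(.018,-.132),.166,OY+90)"
```

```text
t 1.3167 shift [-0.04  -0.033  0.275] turn [-0.0001 -0.      0.0074] F [ 0.6  0.4 -0.9] q [-13.  17.  -4.  -0. -70. -67.] open 0.0012
```

```bash

python3 -m handwheel '[[[-0.04,-0.033,0.05],[0,0,0.0074]],[[-0.04,-0.033,0.15],[0,0,0.0074]],[[-0.04,-0.033,0.275],[0,0,0.0074]],[[-0.04,-0.033,0.275],[0,0,0.0074]],[[-0.04,-0.033,0.275],[0,0,0.0074]]]'
python3 -m handwheel '[[[0,0.04,0],[0,0,0]],[[0,0.08,0],[0,0,0]],[[0,0.12,0],[0,0,0]],[[0,0.16,0],[0,0,0]],[[0,0.2,0],[0,0,0]]]'
python3 -m handwheel '[[[0,0.03,0],[0,0,0]],[[0,0.06,0],[0,0,0]],[[0,0.09,0],[0,0,0]],[[0,0.12,0],[0,0,0]],[[0,0.15,0],[0,0,0]]]'
python3 -c "
from h import *
go(*o2w(.09,-.132),.166,OY+90)"
```

```text
clock: 1.73
tool_pos: [0.5431, -0.3305, 0.1654]
orientation: [-179.8, -0.1, 97.4]
force: [-0.4, 0.0, 0.9]
opening: 0.0006
clock: 2.15
tool_pos: [0.5848, -0.3258, 0.1668]
orientation: [179.9, 0.0, 97.3]
force: [0.5, -0.2, 0.2]
opening: 0.0004
clock: 2.57
tool_pos: [0.6137, -0.322, 0.1662]
orientation: [-180.0, -0.0, 97.3]
force: [0.3, 0.6, 0.1]
opening: 0.0004
t 2.5667 shift [0.002 0.007 0.001] turn [-0.     -0.     -0.0005] F [0.3 0.6 0.1] q [-12.  24.  -0.   0. -66. -71.] open 0.0004
```

```bash

python3 -m handwheel '[[[0,-0.02,-0.18],[0,0,0]],[[0,-0.1,-0.27],[0,0,0]],[[0.2,-0.3,-0.27],[0,0,0]],[[0.4,-0.5,-0.27],[0,0,0]],[[0.6,-0.6,-0.27],[0,0,0]]]' 0.1
python3 -c "
from h import *
go(*o2w(-.042,-.002),.133,OY+90)
s=snap('scene','c'); W=world(s); h=cv2.cvtColor(s['color'],cv2.COLOR_RGB2HSV).reshape(-1,3).astype(int)
m=(h[:,1]>150)&((h[:,0]<6)|(h[:,0]>174))&(W[:,2]>.1)&(W[:,2]<.19)&(W[:,1]<-.2)&(W[:,1]>-.4)
P=W[m]; t=np.deg2rad(OY);q=(P[:,:2]-ORG)@np.array([[np.cos(t),-np.sin(t)],[np.sin(t),np.cos(t)]])
k=P[:,2]>.14; print(m.sum(),np.median(q[k],0),P[:,2].max())"
```

```text
clock: 2.98
tool_pos: [0.4982, -0.2423, 0.22]
orientation: [-180.0, -0.0, 97.2]
force: [0.5, 1.6, 1.1]
opening: 0.0284
t 2.9833 shift [ 0.181 -0.134  0.435] turn [-0.     -0.     -0.0008] F [0.5 1.6 1.1] q [ -6.   9. -14.  -0. -67. -77.] open 0.0284
62 [ 0.06575163 -0.12846625] 0.16634537570069252
```

```bash
python3 -c "
from h import *
s=snap('side','d'); i=load('c')['color'][120:260,180:380,::-1]; j=s['color'][90:230,280:480,::-1]
cv2.imwrite('pics/e.png',cv2.resize(np.hstack([i,j]),None,fx=2,fy=2,interpolation=2))"
```

```text
(no output)
```

View pics/e.png

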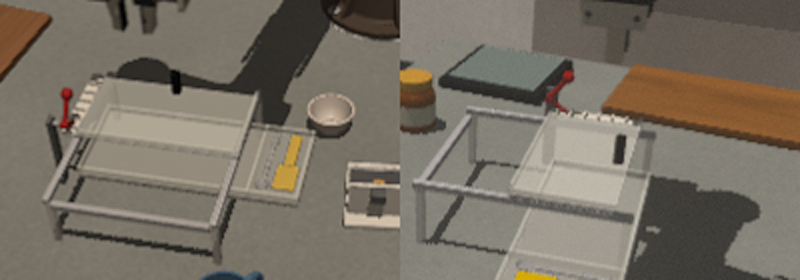

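The pawl is still engaged: the red ball at (67,93) in the left crop leans forward. I'll retry with the fingers lower and check in the middle of the push.

```bash
python3 -c "
from h import *
go(*o2w(.01,-.13),.22,OY+90)
s=load('d'); W=world(s); h=cv2.cvtColor(s['color'],cv2.COLOR_RGB2HSV).reshape(-1,3).astype(int)
m=(h[:,1]>140)&((h[:,0]<6)|(h[:,0]>174))&(W[:,2]>.09)&(W[:,2]<.19)&(W[:,1]<-.2)&(W[:,1]>-.4)
P=W[m]; t=np.deg2rad(OY);q=(P[:,:2]-ORG)@np.array([[np.cos(t),-np.sin(t)],[np.sin(t),np.cos(t)]])
print(np.c_[q,P[:,2]].round(3)[::3])"
```

```text
t 3.0833 shift [-0.473  0.138  0.005] turn [ 0.0001 -0.0002 -0.0004] F [ 0.7 -1.   1.2] q [ -5.   9. -14.  -0. -67. -77.] open 0.036
[[ 0.06  -0.131  0.169]
 [ 0.058 -0.121  0.17 ]
 [ 0.061 -0.123  0.166]
 [ 0.053 -0.127  0.165]
 [ 0.061 -0.127  0.161]
 [ 0.052 -0.125  0.163]
 [ 0.06  -0.123  0.16 ]
 [ 0.052 -0.128  0.159]
 [ 0.067 -0.129  0.15 ]
 [ 0.066 -0.126  0.148]
 [ 0.068 -0.121  0.147]
 [ 0.072 -0.131  0.139]
 [ 0.075 -0.128  0.137]
 [ 0.078 -0.129  0.133]
 [ 0.08  -0.128  0.13 ]
 [ 0.08  -0.126  0.127]
 [ 0.074 -0.13   0.117]
 [ 0.066 -0.124  0.114]
 [ 0.058 -0.129  0.107]]
```

```bash

python3 -m handwheel '[[[-0.2,0.06,0],[0,0,0]],[[-0.4,0.13,0],[0,0,0]],[[-0.473,0.138,0],[0,0,0]],[[-0.473,0.138,0.1],[0,0,0]],[[-0.473,0.138,0.2],[0,0,0]]]' 1
python3 -m handwheel '[[[0,0,0.12],[0,0,0]],[[0,0,0.12],[0,0,0]],[[0,0.05,0.12],[0,0,0]],[[0,0.1,0.12],[0,0,0]],[[0,0.2,0.12],[0,0,0]]]'
cat > red.py <<'E'
from h import *
def red(f,cam='side'):
    s=snap(cam,f); W=world(s); h=cv2.cvtColor(s['color'],cv2.COLOR_RGB2HSV).reshape(-1,3).astype(int)
    m=(h[:,1]>140)&((h[:,0]<6)|(h[:,0]>174))&(W[:,2]>.14)&(W[:,2]<.19)&(W[:,1]<-.2)&(W[:,1]>-.4)
    P=W[m]; t=np.deg2rad(OY);q=(P[:,:2]-ORG)@np.array([[np.cos(t),-np.sin(t)],[np.sin(t),np.cos(t)]])
    print('knob',m.sum(),np.median(q,0).round(3) if m.any() else '',P[:,2].max() if m.any() else '')
E
python3 -c "
from red import *
red('f1');go(*o2w(.09,-.13),.156,OY+90)"
python3 -m handwheel '[[[0,0.05,0],[0,0,0]],[[0,0.1,0],[0,0,0]],[[0,0.15,0],[0,0,0]],[[0,0.15,0],[0,0,0]]]'
python3 -c "
from red import *
red('f2');go(*o2w(.09,-.13),.156,OY+90)
"
```

```text
clock: 3.5
tool_pos: [0.5405, -0.3343, 0.1802]
orientation: [179.9, 0.1, 97.2]
force: [-0.1, -0.4, -1.2]
opening: 0.0115
clock: 3.92
tool_pos: [0.5801, -0.328, 0.1586]
orientation: [179.9, 0.1, 97.3]
force: [0.8, 0.2, 0.4]
opening: 0.0001
knob 20 [ 0.057 -0.126] 0.16634869101829353
t 3.9667 shift [0.021 0.156 0.012] turn [ 0.0006  0.0004 -0.0003] F [ 4.  -1.3  1.9] q [-13.  22.  -4.   0. -63. -70.] open 0.0006
clock: 4.3
tool_pos: [0.611, -0.3235, 0.1565]
orientation: [179.9, 0.0, 97.4]
force: [-0.5, -0.5, -0.3]
opening: 0.0005
knob 17 [ 0.055 -0.126] 0.16697613188698668
t 4.35 shift [0.017 0.026 0.001] turn [ 0.      0.     -0.0004] F [-1.1  0.   0.5] q [-12.  24.  -1.   0. -65. -71.] open -0.0
```

```bash
python3 -c "
from h import *
s=snap('scene','c2'); i=s['color'][90:230,150:350,::-1]; j=load('f2')['color'][70:210,280:480,::-1]
cv2.imwrite('pics/e2.png',cv2.resize(np.hstack([i,j]),None,fx=2,fy=2,interpolation=2))"
```

```text
(no output)
```

View pics/e2.png

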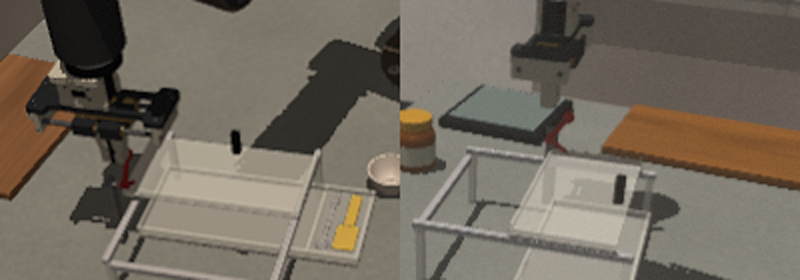

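```bash
python3 - <<'E'
from h import *
for f in ('f2','c2'):
    s=load(f); W=world(s); t=np.deg2rad(OY); q=(W[:,:2]-ORG)@np.array([[np.cos(t),-np.sin(t)],[np.sin(t),np.cos(t)]]); z=W[:,2]
    h=cv2.cvtColor(s['color'],cv2.COLOR_RGB2HSV).reshape(-1,3).astype(int); isred=(h[:,1]>140)&((h[:,0]<6)|(h[:,0]>174))
    for a,b in((.1,.125),(.125,.14),(.14,.15),(.15,.16),(.16,.18),(.18,.2)):
        for nm,k in(('red',isred),('other',~isred)):
            m=(z>a)&(z<b)&(abs(q[:,0]-.08)<.07)&(abs(q[:,1]+.13)<.04)&k&(s['z_map'].ravel()>0)
            if m.any(): print(f,nm,a,b,m.sum(),np.percentile(q[m],[3,50,97],axis=0).round(3).tolist())
E
```

```text
f2 other 0.1 0.125 221 [[0.013, -0.151], [0.052, -0.121], [0.086, -0.093]]
f2 red 0.125 0.14 4 [[0.076, -0.128], [0.078, -0.124], [0.079, -0.122]]
f2 other 0.125 0.14 29 [[0.072, -0.154], [0.083, -0.132], [0.091, -0.126]]
f2 red 0.14 0.15 3 [[0.066, -0.13], [0.066, -0.128], [0.069, -0.126]]
f2 other 0.14 0.15 6 [[0.065, -0.131], [0.07, -0.129], [0.072, -0.125]]
f2 red 0.15 0.16 5 [[0.05, -0.129], [0.055, -0.126], [0.062, -0.122]]
f2 other 0.15 0.16 9 [[0.054, -0.129], [0.061, -0.127], [0.067, -0.123]]
f2 red 0.16 0.18 9 [[0.05, -0.128], [0.055, -0.124], [0.06, -0.122]]
f2 other 0.16 0.18 26 [[0.051, -0.141], [0.076, -0.123], [0.094, -0.116]]
f2 other 0.18 0.2 62 [[0.075, -0.144], [0.084, -0.119], [0.097, -0.115]]
c2 red 0.1 0.125 16 [[0.064, -0.134], [0.085, -0.128], [0.09, -0.125]]
c2 other 0.1 0.125 137 [[0.015, -0.152], [0.07, -0.127], [0.096, -0.093]]
c2 red 0.125 0.14 15 [[0.072, -0.132], [0.08, -0.129], [0.089, -0.126]]
c2 other 0.125 0.14 13 [[0.079, -0.153], [0.084, -0.149], [0.095, -0.145]]
c2 red 0.14 0.15 7 [[0.065, -0.131], [0.069, -0.129], [0.073, -0.127]]
c2 red 0.15 0.16 6 [[0.057, -0.128], [0.061, -0.124], [0.065, -0.123]]
c2 other 0.15 0.16 2 [[0.062, -0.126], [0.065, -0.125], [0.068, -0.123]]
c2 other 0.16 0.18 25 [[0.06, -0.146], [0.095, -0.129], [0.1, -0.115]]
c2 other 0.18 0.2 80 [[0.083, -0.147], [0.097, -0.129], [0.101, -0.113]]
```

```bash
python3 - <<'E'
from h import *
for f,p,R in (('a',(.6745,0,.2104),.08),('b',(.6745,0,.2104),.08),('c',(.498,-.242,.220),.06),('d',(.496,-.24,.22),.06),('f2',(.611,-.3235,.1565),.04),('c2',(.611,-.3235,.1565),.04)):
    s=load(f); W=world(s); z=W[:,2]; d=W-np.array(p)
    m=(np.hypot(d[:,0],d[:,1])<R)&(z>p[2]-.03)&(z<p[2]+.1)&(s['z_map'].ravel()>0)
    print(f,m.sum(),'z hist rel TCP',np.histogram(z[m]-p[2],np.arange(-.03,.1,.01))[0].tolist(), 'mean xy',d[m&(z<p[2]+.06)].mean(0).round(3))
E
```

```text
a 301 z hist rel TCP [0, 0, 0, 0, 8, 44, 46, 25, 19, 12, 5, 22] mean xy [0.026 0.003 0.035]
b 800 z hist rel TCP [0, 0, 0, 0, 11, 75, 86, 81, 94, 98, 64, 48] mean xy [-0.002  0.006  0.04 ]
c 421 z hist rel TCP [0, 0, 0, 0, 15, 43, 49, 49, 52, 32, 8, 49] mean xy [0.01  0.002 0.039]
d 207 z hist rel TCP [0, 0, 0, 0, 6, 43, 41, 39, 36, 21, 0, 3] mean xy [-0.007  0.027  0.039]
f2 192 z hist rel TCP [24, 8, 12, 20, 10, 28, 34, 28, 21, 0, 0, 2] mean xy [-0.009  0.009  0.02 ]
c2 253 z hist rel TCP [23, 8, 6, 7, 11, 34, 39, 36, 38, 6, 3, 14] mean xy [0.005 0.005 0.027]
```

```bash
python3 - <<'E'
from h import *
for f,p,R in (('a',(.6745,0,.2104),.08),('b',(.6745,0,.2104),.08),('c',(.498,-.242,.220),.06),('d',(.496,-.24,.22),.06)):
    s=load(f); W=world(s); z=W[:,2]; d=W-np.array(p)
    m=(np.hypot(d[:,0],d[:,1])<R)&(d[:,2]>-.03)&(d[:,2]<.1)&(s['z_map'].ravel()>0)
    zz=np.sort(d[m,2]); print(f,zz[[0,2,5,10,20]].round(4), d[m&(d[:,2]<.04)].min(0).round(3),d[m&(d[:,2]<.04)].max(0).round(3))
print(get_obs()['tool_pos'])
E
```

```text
a [0.0152 0.0174 0.0186 0.0208 0.0233] [-0.053 -0.011  0.015] [0.063 0.013 0.04 ]
b [0.0165 0.0171 0.0183 0.0196 0.0217] [-0.06  -0.011  0.017] [0.06  0.013 0.04 ]
c [0.0125 0.015  0.0167 0.0175 0.0211] [-0.012 -0.032  0.012] [0.023 0.033 0.04 ]
d [0.0185 0.0194 0.0199 0.0217 0.024 ] [-0.018 -0.023  0.018] [0.004 0.038 0.04 ]
[ 0.6092342  -0.32359358  0.15617582]
```

The cameras put the fingertips about 30 mm higher than the reported TCP implies, and the two fixed cameras agree. So the fingers passed over the ball. I'll correct for that bias.

```bash
sed -i "s/def go(x,y,z,psi):/def go(x,y,z,psi):  # z = true TCP height; reported reads .030 low\n    z=z-.030/" h.py
python3 -m handwheel '[[[0.017,-0.1,0],[0,0,0]],[[0.017,-0.25,0],[0,0,0]],[[0.017,-0.345,0],[0,0,0]],[[0.017,-0.345,0.05],[0,0,0]],[[0.017,-0.345,0.11],[0,0,0]]]' 1
python3 -m handwheel '[[[0,0,0],[0,0,0]],[[0,0.04,0],[0,0,0]],[[0,0.08,0],[0,0,0]],[[0,0.12,0],[0,0,0]],[[0,0.16,0],[0,0,0]]]'
python3 -m handwheel '[[[0,0.04,0],[0,0,0]],[[0,0.08,0],[0,0,0]],[[0,0.12,0],[0,0,0]],[[0,0.16,0],[0,0,0]],[[0,0.19,0],[0,0,0]]]'
python3 -c "
from red import *
red('f3');go(*o2w(.09,-.13),.164,OY+90)
"
```

```text
clock: 4.82
tool_pos: [0.5397, -0.3298, 0.1357]
orientation: [179.8, 0.1, 97.3]
force: [0.7, 0.0, 0.9]
opening: 0.0004
clock: 5.23
tool_pos: [0.5732, -0.3251, 0.1344]
orientation: [180.0, 0.0, 97.3]
force: [-0.9, 0.1, 0.1]
opening: 0.0003
clock: 5.65
tool_pos: [0.6104, -0.3201, 0.1341]
orientation: [180.0, 0.0, 97.3]
force: [0.6, 0.4, 1.3]
opening: 0.0003
knob 21 [ 0.11  -0.126] 0.16798794779284196
t 5.7 shift [0.001 0.018 0.   ] turn [ 0.      0.     -0.0004] F [ 2.1 -0.7  0.5] q [-11.  25.  -3.   0. -62. -71.] open 0.0005
```

```bash

python3 -m handwheel '[[[0,-0.02,-0.15],[0,0,0]],[[0.1,-0.1,-0.25],[0,0,0]],[[0.25,-0.28,-0.25],[0,0,0]],[[0.42,-0.44,-0.25],[0,0,0]],[[0.58,-0.58,-0.25],[0,0,0]]]' 0.1
python3 -m handwheel '[[[0.06,-0.055,0],[0,0,0]],[[0.06,-0.055,0],[0,0,0]],[[0.06,-0.055,0],[0,0,0]]]'
python3 -c "
from red import *
red('f4');go(*o2w(-.042,-.003),.126,OY+90)
s=snap('wrist','w2'); W=world(s); c=s['color'].reshape(-1,3); m=(W[:,2]>.132)&(W[:,2]<.146)&(c.max(1)<60)
t=np.deg2rad(OY);q=(W[m][:,:2]-ORG)@np.array([[np.cos(t),-np.sin(t)],[np.sin(t),np.cos(t)]]); print(m.sum(),np.percentile(q,[2,50,98],axis=0).round(4),W[m][:,2].min())
"
```

```text
clock: 6.12
tool_pos: [0.4863, -0.2267, 0.1841]
orientation: [180.0, -0.0, 97.2]
force: [-0.1, 0.9, 1.0]
opening: 0.0282
clock: 6.37
tool_pos: [0.4753, -0.2163, 0.1854]
orientation: [179.9, 0.0, 97.4]
force: [0.2, 0.2, -0.7]
opening: 0.0392
knob 22 [ 0.11  -0.126] 0.16704475075913133
t 6.4167 shift [ 0.035 -0.04   0.445] turn [ 0.0003  0.0001 -0.0004] F [-0.4 -0.3  0.9] q [ -3.   7. -21.   0. -62. -80.] open 0.0397
292 [[-0.0482 -0.0067]
 [-0.0435 -0.0009]
 [-0.037   0.0049]] 0.13213102031903418
```

View pics/w2.png

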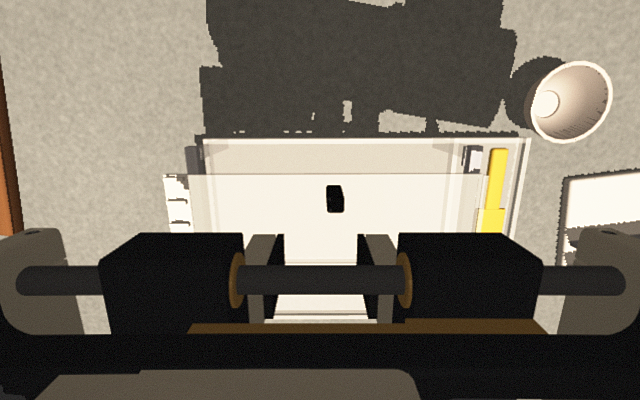

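The wrist view shows the black post at (335,198) between the open fingers, slightly ahead of them. I'll centre, descend and grip.

```bash

python3 -m handwheel '[[[0.045,-0.045,0.1],[0,0,0]],[[0.045,-0.045,0.25],[0,0,0]],[[0.045,-0.045,0.4],[0,0,0]],[[0.045,-0.045,0.445],[0,0,0]],[[0.045,-0.045,0.445],[0,0,0]]]'
python3 -m handwheel '[[[0,0,0],[0,0,0]],[[0,0,0],[0,0,0]],[[0,0,0],[0,0,0]],[[0,0,0],[0,0,0]],[[0,0,0],[0,0,0]]]' 1
python3 -m handwheel '[[[0,0.06,0],[0,0,0]],[[0,0.12,0],[0,0,0]],[[0,0.18,0],[0,0,0]],[[0,0.24,0],[0,0,0]],[[0,0.3,0],[0,0,0]]]' 
python3 -m handwheel '[[[0,0.06,0],[0,0,0]],[[0,0.12,0],[0,0,0]],[[0,0.18,0],[0,0,0]],[[0,0.22,0],[0,0,0]],[[0,0.24,0],[0,0,0]]]' 
python3 -c "
from h import *
go(*o2w(.075,-.001),.126,OY+90)"
```

```text
clock: 6.88
tool_pos: [0.464, -0.2092, 0.0926]
orientation: [-179.7, -0.1, 97.3]
force: [-0.4, 0.6, 0.4]
opening: 0.0393
clock: 7.3
tool_pos: [0.466, -0.2072, 0.0964]
orientation: [179.9, -0.1, 97.3]
force: [-2.5, 16.4, 11.6]
opening: 0.0126
clock: 7.72
tool_pos: [0.5251, -0.1993, 0.0964]
orientation: [180.0, -0.1, 97.3]
force: [-4.3, 12.8, 9.3]
opening: 0.0129
clock: 8.13
tool_pos: [0.5735, -0.1929, 0.0965]
orientation: [179.9, -0.1, 97.4]
force: [-4.8, 13.1, 9.2]
opening: 0.0125
t 8.1333 shift [-0.009  0.047  0.002] turn [ 0.0002 -0.0003 -0.0004] F [-4.8 13.1  9.2] q [ -0.  20. -17.  -0. -53. -82.] open 0.0125
```

```bash

python3 -m handwheel '[[[0.008,0.02,-0.01],[0,0,0]],[[0.008,0.04,-0.01],[0,0,0]],[[0.008,0.055,-0.01],[0,0,0]],[[0.008,0.07,-0.01],[0,0,0]],[[0.008,0.07,-0.01],[0,0,0]]]' 
python3 -c "
from h import *
go(*o2w(.075,-.001),.126,OY+90)"
```

```text
clock: 8.55
tool_pos: [0.5779, -0.1922, 0.0964]
orientation: [-179.1, -0.1, 97.2]
force: [-23.6, 2.4, 12.6]
opening: 0.0127
t 8.55 shift [-0.01   0.024  0.002] turn [-0.0024 -0.0004 -0.0008] F [-23.6   2.4  12.6] q [ -0.  20. -16.  -0. -55. -83.] open 0.0127
```

```bash

python3 -m handwheel '[[[0,-0.03,0],[0,0,0]],[[0,-0.03,0],[0,0,0]],[[0,-0.03,0],[0,0,0]],[[0,-0.03,0],[0,0,0]],[[0,-0.03,0],[0,0,0]]]' 0.1
python3 -m handwheel '[[[0,-0.03,-0.2],[0,0,0]],[[0,-0.03,-0.4],[0,0,0]],[[0,-0.2,-0.5],[0,0,0]],[[0.2,-0.3,-0.5],[0,0,0]],[[0.4,-0.4,-0.5],[0,0,0]]]' 0.3
python3 - <<'E'
from h import *
go(.455,.187,.19,RAIL+90)
for f,cam in(('a3','scene'),('b3','side')):
    s=snap(cam,f); W=world(s); t=np.deg2rad(OY);q=(W[:,:2]-ORG)@np.array([[np.cos(t),-np.sin(t)],[np.sin(t),np.cos(t)]])
    c=s['color'].reshape(-1,3)
    m=(W[:,2]>.09)&(W[:,2]<.102)&(abs(q[:,1])<.1)&(q[:,0]>0)&(q[:,0]<.185); print(f,np.percentile(q[m],[1,50,99],axis=0).round(3).tolist())
    m=(W[:,2]>.108)&(W[:,2]<.142)&(c.max(1)<70)&(abs(q[:,1])<.03)&(q[:,0]>-.08)&(q[:,0]<.15); print(m.sum(),np.percentile(q[m],[2,50,98],axis=0).round(3).tolist())
    # guide leg corners back bar
    m=(W[:,2]>.086)&(W[:,2]<.1)&(abs(q[:,1])<.09)&(q[:,0]>.19); print('backbar',np.percentile(q[m],[2,50,98],axis=0).round(3).tolist() if m.any() else '')
    m=(W[:,2]>.005)&(W[:,2]<.03)&(abs(q[:,1])<.1)&(q[:,0]<-.055)&(q[:,0]>-.09); print('frontrim',np.percentile(q[m],[2,50,98],axis=0).round(3).tolist() if m.any() else '')
E
```

```text
clock: 8.97
tool_pos: [0.5811, -0.1926, 0.0977]
orientation: [179.9, 0.0, 97.3]
force: [0.5, 0.0, -0.2]
opening: 0.0377
clock: 9.38
tool_pos: [0.4942, -0.129, 0.1986]
orientation: [179.8, 0.0, 97.1]
force: [0.7, 2.3, -0.2]
opening: 0.0305
t 9.3833 shift [1.592 0.    0.193] turn [ 0.0005  0.0001 -0.0191] F [ 0.7  2.3 -0.2] q [  7.   5. -21.   0. -63. -90.] open 0.0305
a3 [[0.06, -0.098], [0.12, -0.004], [0.179, 0.098]]
49 [[0.068, -0.002], [0.079, 0.005], [0.084, 0.009]]
backbar [[0.19, -0.087], [0.192, -0.002], [0.209, 0.086]]
frontrim [[-0.077, -0.096], [-0.07, -0.001], [-0.056, 0.09]]
b3 [[0.057, -0.099], [0.121, 0.021], [0.184, 0.099]]
56 [[0.065, -0.0], [0.07, 0.006], [0.076, 0.01]]
backbar [[0.206, 0.09], [0.206, 0.09], [0.206, 0.09]]
frontrim [[-0.078, -0.096], [-0.07, -0.015], [-0.055, 0.098]]
```

```bash

python3 -m handwheel '[[[0.2,0,0],[0,0,-0.01]],[[0.4,0,0.1],[0,0,-0.019]],[[0.6,0,0.1],[0,0,-0.019]],[[0.8,0,0.1],[0,0,-0.019]],[[0.99,0,0.1],[0,0,-0.019]]]' 0.32
python3 -m handwheel '[[[0.2,0,0],[0,0,0]],[[0.4,0,0],[0,0,0]],[[0.55,0,0],[0,0,0]],[[0.57,0,0],[0,0,0]],[[0.57,0,0],[0,0,0]]]'
python3 - <<'E'
from h import *
go(.458,.187,.19,RAIL+90)
for cam in('wrist','side','scene'):
    s=snap(cam,cam+'4'); W=world(s); h=cv2.cvtColor(s['color'],cv2.COLOR_RGB2HSV).reshape(-1,3).astype(int)
    m=(abs(h[:,0]-110)<12)&(h[:,1]>140)&(W[:,2]>.1)&(W[:,2]<.118)&(W[:,0]<.56)&(W[:,1]>.1)
    n,L,st,ce=cv2.connectedComponentsWithStats(m.reshape(400,640).astype(np.uint8))
    for i in range(1,n):
        if st[i,4]>25:
            P=W[L.ravel()==i]; print(cam,st[i,4],ce[i].round(),cv2.minAreaRect((P[:,:2]*1000).astype(np.float32)),np.median(P[:,2]).round(4))
E
```

```text
clock: 9.9
tool_pos: [0.4687, 0.07, 0.1774]
orientation: [180.0, -0.0, 104.1]
force: [1.3, -0.6, 0.4]
opening: 0.0298
clock: 10.32
tool_pos: [0.441, 0.1805, 0.1774]
orientation: [180.0, -0.0, 104.3]
force: [-0.4, -0.3, -0.2]
opening: 0.03
t 10.3167 shift [0.01  0.09  0.087] turn [ 0.0001 -0.      0.001 ] F [-0.4 -0.3 -0.2] q [  46.    3.  -26.    0.  -60. -122.] open 0.03
wrist 604 [318. 234.] ((467.6114196777344, 183.37013244628906), (48.81264877319336, 9.096756935119629), 14.386472702026367) 0.1066
wrist 330 [401. 220.] ((438.4913024902344, 247.2067413330078), (23.316160202026367, 9.574572563171387), 13.527546882629395) 0.1055
wrist 367 [482. 220.] ((422.0342712402344, 312.3183898925781), (23.011812210083008, 10.371685028076172), 13.47736644744873) 0.1053
side 82 [332. 253.] ((468.0116882324219, 186.97274780273438), (45.75286102294922, 11.293065071105957), 16.027292251586914) 0.1078
side 103 [327. 277.] ((451.6882629394531, 253.0410919189453), (48.11156463623047, 11.089900970458984), 13.990050315856934) 0.1078
side 135 [321. 304.] ((435.1935119628906, 318.1578674316406), (48.32834243774414, 11.165594100952148), 16.052650451660156) 0.1079
scene 36 [393. 194.] ((472.78973388671875, 186.66212463378906), (48.59354782104492, 6.0218610763549805), 13.479570388793945) 0.1065
scene 45 [417. 195.] ((456.0965881347656, 253.61492919921875), (51.76079177856445, 9.19541072845459), 14.224383354187012) 0.1061
scene 46 [441. 196.] ((437.4051208496094, 318.8798828125), (50.865684509277344, 9.345765113830566), 13.503899574279785) 0.1059
```

View pics/wrist4.png

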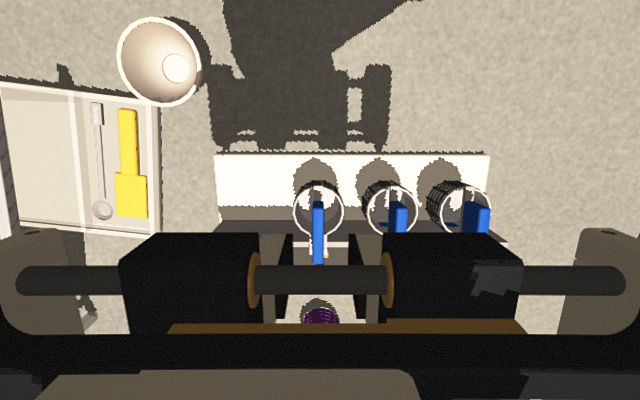

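The wrist view shows the first cup's blue fin at (318,234), centred between the fingers. The other two fins are at (397,220) and (477,220), and the purple decoy is below at (320,318).

```bash

python3 -m handwheel '[[[0.01,0.1,0],[0,0,0]],[[0.01,0.135,0],[0,0,0]],[[0.01,0.135,0],[0,0,0]]]'
python3 -c "
from h import *
go(.468,.185,.095,RAIL+90)"
```

```text
clock: 10.72
tool_pos: [0.4682, 0.1863, 0.177]
orientation: [-180.0, 0.0, 104.0]
force: [0.7, -0.2, -0.5]
opening: 0.0301
t 10.7167 shift [-0.006 -0.002  0.56 ] turn [-0.      0.0001  0.0001] F [ 0.7 -0.2 -0.5] q [  44.    6.  -23.    0.  -61. -120.] open 0.0301
```

```bash

python3 -m handwheel '[[[-0.004,0,0.15],[0,0,0]],[[-0.004,0,0.3],[0,0,0]],[[-0.004,0,0.45],[0,0,0]],[[-0.004,0,0.56],[0,0,0]],[[-0.004,0,0.56],[0,0,0]]]'
python3 -m handwheel '[[[0,0,0],[0,0,0]],[[0,0,0],[0,0,0]],[[0,0,0],[0,0,0]],[[0,0,0],[0,0,0]],[[0,0,0],[0,0,0]]]' 1
python3 -m handwheel '[[[0,0,-0.03],[0,0,0]],[[0,0,-0.06],[0,0,0]],[[0,0,-0.09],[0,0,0]],[[0,0,-0.12],[0,0,0]],[[0,0,-0.15],[0,0,0]]]'
python3 -m handwheel '[[[0,0,-0.05],[0,0,0]],[[0,0,-0.12],[0,0,0]],[[0,0,-0.22],[0,0,0]],[[0,0,-0.36],[0,0,0]],[[0,0,-0.4],[0,0,0]]]'
python3 -c "
from h import *
o=o2w(0,-.062); print(o); go(*o,.21,OY+90)"
```

```text
clock: 11.13
tool_pos: [0.4641, 0.1831, 0.0612]
orientation: [-179.6, 0.2, 104.0]
force: [-1.0, -0.2, -0.5]
opening: 0.0302
clock: 11.55
tool_pos: [0.4678, 0.1867, 0.0668]
orientation: [179.9, -0.1, 104.2]
force: [-0.9, -0.7, 5.3]
opening: 0.0098
clock: 11.97
tool_pos: [0.4667, 0.1862, 0.0961]
orientation: [-180.0, -0.0, 104.1]
force: [0.4, -0.0, -2.0]
opening: 0.0098
clock: 12.38
tool_pos: [0.4685, 0.1871, 0.1798]
orientation: [179.7, -0.1, 104.2]
force: [-0.0, 0.9, 0.4]
opening: 0.0098
[ 0.51659262 -0.26376958]
t 12.3833 shift [-2.244 -0.319 -0.005] turn [ 0.0008 -0.0003  0.0186] F [-0.   0.9  0.4] q [  44.    6.  -23.    0.  -61. -120.] open 0.0098
```

```bash

python3 -m handwheel '[[[-0.15,-0.02,0],[0,0,0.005]],[[-0.35,-0.05,0],[0,0,0.01]],[[-0.55,-0.08,0],[0,0,0.018]],[[-0.75,-0.11,0],[0,0,0.018]],[[-0.95,-0.14,0],[0,0,0.018]]]'
python3 -m handwheel '[[[-0.2,0,0],[0,0,0]],[[-0.4,0,0],[0,0,0]],[[-0.6,0,0],[0,0,0]],[[-0.8,0,0],[0,0,0]],[[-0.95,0,0],[0,0,0]]]'
python3 -c "
from h import *
o=o2w(0,-.062); go(*o,.21,OY+90)
s=snap('wrist','w5')"
```

```text
clock: 12.8
tool_pos: [0.4859, -0.0064, 0.1761]
orientation: [180.0, -0.0, 97.7]
force: [1.4, -0.2, -1.5]
opening: 0.0097
clock: 13.22
tool_pos: [0.5113, -0.1959, 0.1758]
orientation: [180.0, 0.0, 97.6]
force: [1.2, 0.3, -0.5]
opening: 0.0102
t 13.2167 shift [-0.34  -0.019 -0.021] turn [0.     0.     0.0003] F [ 1.2  0.3 -0.5] q [ -0.  10. -18.   0. -61. -82.] open 0.0102
```

View pics/w5.png

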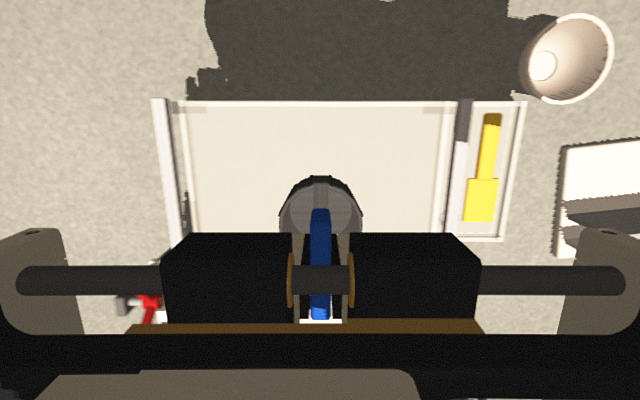

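The cup is held straight and upright between the fingers at (320,250), and the bay is open beneath it. I'll use this view to refine the bay pose.

```bash
python3 - <<'E'
from h import *
s=load('w5'); W=world(s); t=np.deg2rad(OY);q=(W[:,:2]-ORG)@np.array([[np.cos(t),-np.sin(t)],[np.sin(t),np.cos(t)]]); z=W[:,2]; v,u=np.mgrid[:400,:640]; u=u.ravel();v=v.ravel()
for y0 in(-.12,.12):
    m=(abs(z-.093)<.005)&(abs(q[:,1]-y0)<.025)&(v<235); P=q[m]; 
    print(y0,m.sum(),np.median(P,0).round(4),P.min(0).round(4),P.max(0).round(4), np.polyfit(P[:,0],P[:,1],1).round(4), 'z',np.median(z[m]).round(4))
m=(abs(z-.022)<.006)&(abs(q[:,0]+.07)<.02)&(abs(q[:,1])<.1)&(v<235);P=q[m]; print('front',m.sum(),P.min(0).round(4),P.max(0).round(4),np.polyfit(P[:,1],P[:,0],1).round(4))
m=(abs(q[:,0]+.04)<.02)&(abs(q[:,1])<.09)&(v<235); print('floor z',np.median(z[m]))
E
```

```text
-0.12 1963 [-0.0277 -0.1195] [-0.079  -0.1259] [ 0.0352 -0.1148] [-0.003  -0.1197] z 0.0929
0.12 1938 [-0.0283  0.118 ] [-0.0793  0.1134] [0.0338 0.1246] [0.0021 0.1182] z 0.0929
front 1013 [-0.0788 -0.0997] [-0.074   0.0999] [-0.0005 -0.0761]
floor z 0.009438171488709035
```

```bash

python3 -m handwheel '[[[-0.15,-0.01,0],[0,0,0]],[[-0.3,-0.024,0],[0,0,0]],[[-0.34,-0.024,0],[0,0,0]],[[-0.34,-0.024,0],[0,0,0]],[[-0.34,-0.024,0.1],[0,0,0]]]'
python3 -m handwheel '[[[0,0,0.1],[0,0,0]],[[0,0,0.25],[0,0,0]],[[0,0,0.4],[0,0,0]],[[0,0,0.48],[0,0,0]],[[0,0,0.5],[0,0,0]]]'
python3 -m handwheel '[[[0,0,0.01],[0,0,0]],[[0,0,0.02],[0,0,0]],[[0,0,0.03],[0,0,0]],[[0,0,0.03],[0,0,0]]]'
python3 -c "
from h import *
o=o2w(0,-.062); go(*o,.077,OY+90)"
```

```text
clock: 13.68
tool_pos: [0.5179, -0.2623, 0.1587]
orientation: [179.7, 0.2, 97.6]
force: [0.5, -0.3, -1.0]
opening: 0.01
clock: 14.1
tool_pos: [0.5136, -0.2597, 0.0524]
orientation: [-179.7, -0.1, 97.7]
force: [-0.6, 0.5, -1.5]
opening: 0.0099
clock: 14.43
tool_pos: [0.5166, -0.2611, 0.0503]
orientation: [179.9, 0.0, 97.7]
force: [-0.3, -0.1, -0.9]
opening: 0.01
t 14.4333 shift [-0.013 -0.002  0.016] turn [0.0003 0.0001 0.0005] F [-0.3 -0.1 -0.9] q [ -7.  20. -23.   0. -46. -75.] open 0.01
```

```bash

python3 -m handwheel '[[[-0.01,0,0.01],[0,0,0]],[[-0.01,0,0.015],[0,0,0]],[[-0.01,0,0.015],[0,0,0]]]'
python3 -m handwheel '[[[0,0,0.005],[0,0,0]],[[0,0,0.01],[0,0,0]],[[0,0,0.01],[0,0,0]]]'
python3 -m handwheel '[[[0,0,0.005],[0,0,0]],[[0,0,0.01],[0,0,0]],[[0,0,0.01],[0,0,0]]]'
```

```text
clock: 14.68
tool_pos: [0.5169, -0.2635, 0.0472]
orientation: [179.9, 0.0, 97.7]
force: [0.4, 1.0, 4.4]
opening: 0.0097
clock: 14.93
tool_pos: [0.5184, -0.2635, 0.0463]
orientation: [179.8, 0.1, 97.7]
force: [0.6, 3.5, 11.7]
opening: 0.0096
clock: 15.18
tool_pos: [0.52, -0.2634, 0.0453]
orientation: [179.6, 0.1, 97.7]
force: [2.6, 5.0, 15.2]
opening: 0.01
```

```bash

python3 -m handwheel '[[[0,0,-0.015],[0,0,0]],[[0,0,-0.015],[0,0,0]]]'
python3 -m handwheel '[[[0,0,0],[0,0,0]],[[0,0,0],[0,0,0]],[[0,0,0],[0,0,0]],[[0,0,0],[0,0,0]],[[0,0,0],[0,0,0]]]' 0.32
python3 -m handwheel '[[[0,0,-0.1],[0,0,0]],[[0,0,-0.25],[0,0,0]],[[0,0,-0.4],[0,0,0]],[[0,0,-0.55],[0,0,0]],[[0.1,0,-0.65],[0,0,0]]]'
python3 -m handwheel '[[[0.2,0,0],[0,0,-0.01]],[[0.4,0,0],[0,0,-0.018]],[[0.6,0,0],[0,0,-0.018]],[[0.8,0,0],[0,0,-0.018]],[[1,0,0],[0,0,-0.018]]]'
python3 - <<'E'
from h import *
go(.451,.252,.205,RAIL+90)
for cam in('side','scene'):
    s=snap(cam,cam+'6'); W=world(s); h=cv2.cvtColor(s['color'],cv2.COLOR_RGB2HSV).reshape(-1,3).astype(int)
    m=(abs(h[:,0]-110)<12)&(h[:,1]>140)&(W[:,2]>.06)&(W[:,2]<.118)&(W[:,0]<.6)
    n,L,st,ce=cv2.connectedComponentsWithStats(m.reshape(400,640).astype(np.uint8))
    for i in range(1,n):
        if st[i,4]>25:
            P=W[L.ravel()==i]; P=P[P[:,2]>P[:,2].max()-.008]; print(cam,st[i,4],ce[i].round(),np.round(np.concatenate([np.ravel(x) for x in cv2.minAreaRect((P[:,:2]*1000).astype(np.float32))]),0),np.median(P[:,2]).round(4))
print(o2w(0,-.062))
E
```

```text
clock: 15.35
tool_pos: [0.5164, -0.2632, 0.046]
orientation: [179.9, 0.0, 97.7]
force: [0.1, -0.4, -0.8]
opening: 0.0096
clock: 15.77
tool_pos: [0.5159, -0.2632, 0.045]
orientation: [-180.0, -0.0, 97.7]
force: [-0.0, 0.2, -0.8]
opening: 0.0291
clock: 16.18
tool_pos: [0.5146, -0.2453, 0.178]
orientation: [179.9, 0.1, 97.6]
force: [0.9, 0.2, 0.8]
opening: 0.0297
clock: 16.6
tool_pos: [0.4861, -0.0436, 0.1754]
orientation: [180.0, -0.0, 104.1]
force: [1.2, 0.3, 0.2]
opening: 0.03
t 16.6 shift [1.476 0.19  0.002] turn [ 0.0001 -0.      0.0003] F [1.2 0.3 0.2] q [ 18.   4. -25.  -0. -60. -94.] open 0.03
side 99 [327. 277.] [452. 253.  48.  11.  16.] 0.1081
side 128 [321. 304.] [435. 319.  49.  11.  15.] 0.108
scene 63 [246. 179.] [ 523. -260.   52.    9.    9.] 0.0846
scene 60 [417. 197.] [462. 256.  43.   9.  10.] 0.1072
scene 75 [441. 198.] [440. 319.  49.  10.  13.] 0.1057
[ 0.51659262 -0.26376958]
```

The first cup stands upright, with its fin top at z 0.085. Now the second cup.

```bash

python3 -m handwheel '[[[0.2,0.05,0],[0,0,0]],[[0.4,0.1,0],[0,0,0]],[[0.6,0.15,0],[0,0,0]],[[0.8,0.19,0],[0,0,0]],[[0.95,0.19,0],[0,0,0]]]'
python3 -m handwheel '[[[0.2,0,0],[0,0,0]],[[0.4,0,0],[0,0,0]],[[0.52,0,0],[0,0,0]],[[0.526,0,0],[0,0,0]],[[0.526,0,0],[0,0,0]]]'
python3 - <<'E'
from h import *
go(.452,.253,.095,RAIL+90)
s=snap('wrist','w7'); W=world(s); h=cv2.cvtColor(s['color'],cv2.COLOR_RGB2HSV).reshape(-1,3).astype(int)
m=(abs(h[:,0]-110)<12)&(h[:,1]>140)&(W[:,2]>.1)&(W[:,2]<.118)
n,L,st,ce=cv2.connectedComponentsWithStats(m.reshape(400,640).astype(np.uint8))
for i in range(1,n):
    if st[i,4]>25: P=W[L.ravel()==i];print(st[i,4],ce[i].round(),cv2.minAreaRect((P[:,:2]*1000).astype(np.float32)))
E
```

```text
clock: 17.12
tool_pos: [0.4777, 0.151, 0.1753]
orientation: [180.0, 0.0, 104.2]
force: [0.9, -0.1, 0.7]
opening: 0.0302
clock: 17.53
tool_pos: [0.4512, 0.2514, 0.1749]
orientation: [-180.0, 0.0, 104.3]
force: [0.4, -0.1, -0.4]
opening: 0.0298
t 17.5333 shift [0.007 0.006 0.55 ] turn [-0.0001  0.0001  0.0008] F [ 0.4 -0.1 -0.4] q [  51.    7.  -22.   -0.  -61. -127.] open 0.0298
682 [321. 204.] ((451.1870422363281, 250.73475646972656), (49.37678146362305, 8.883590698242188), 14.099650382995605)
767 [405. 204.] ((434.08673095703125, 315.9142761230469), (48.10682678222656, 10.104959487915039), 14.542466163635254)
```

```bash

python3 -m handwheel '[[[0.004,0.004,0.15],[0,0,0]],[[0.004,0.004,0.3],[0,0,0]],[[0.004,0.004,0.45],[0,0,0]],[[0.004,0.004,0.55],[0,0,0]],[[0.004,0.004,0.55],[0,0,0]]]'
python3 -m handwheel '[[[0,0,0],[0,0,0]],[[0,0,0],[0,0,0]],[[0,0,0],[0,0,0]],[[0,0,0],[0,0,0]],[[0,0,0],[0,0,0]]]' 1
python3 -m handwheel '[[[0,0,-0.03],[0,0,0]],[[0,0,-0.06],[0,0,0]],[[0,0,-0.09],[0,0,0]],[[0,0,-0.12],[0,0,0]],[[0,0,-0.15],[0,0,0]]]'
python3 -m handwheel '[[[0,0,-0.05],[0,0,0]],[[0,0,-0.12],[0,0,0]],[[0,0,-0.22],[0,0,0]],[[0,0,-0.36],[0,0,0]],[[0,0,-0.4],[0,0,0]]]'
python3 -c "
from h import *
o=o2w(-.001,0); print(o); go(*o,.21,OY+90)"
```

```text
clock: 18.0
tool_pos: [0.4502, 0.2477, 0.0614]
orientation: [-179.6, 0.2, 104.0]
force: [-0.4, -0.7, -0.2]
opening: 0.0299
clock: 18.42
tool_pos: [0.4529, 0.252, 0.0668]
orientation: [179.9, -0.1, 104.2]
force: [0.1, -0.6, 6.2]
opening: 0.0098
clock: 18.83
tool_pos: [0.4518, 0.2513, 0.096]
orientation: [-180.0, -0.0, 104.2]
force: [0.3, 0.1, -1.6]
opening: 0.0098
clock: 19.25
tool_pos: [0.4535, 0.2524, 0.1799]
orientation: [179.7, -0.1, 104.2]
force: [-0.2, 0.3, -0.7]
opening: 0.0098
[ 0.50750856 -0.20243053]
t 19.25 shift [-2.271 -0.296 -0.006] turn [ 0.0007 -0.0004  0.0186] F [-0.2  0.3 -0.7] q [  51.    7.  -22.    0.  -61. -127.] open 0.0098
```

```bash

python3 -m handwheel '[[[-0.15,-0.02,0],[0,0,0.005]],[[-0.35,-0.05,0],[0,0,0.01]],[[-0.55,-0.08,0],[0,0,0.018]],[[-0.75,-0.11,0],[0,0,0.018]],[[-0.95,-0.14,0],[0,0,0.018]]]'
python3 -m handwheel '[[[-0.2,0,0],[0,0,0]],[[-0.4,0,0],[0,0,0]],[[-0.6,0,0],[0,0,0]],[[-0.8,0,0],[0,0,0]],[[-0.95,0,0],[0,0,0]]]'
python3 -c "
from h import *
o=o2w(-.001,0); go(*o,.077,OY+90)"
```

```text
clock: 19.67
tool_pos: [0.4709, 0.0587, 0.176]
orientation: [180.0, -0.0, 97.7]
force: [0.4, -0.1, -0.6]
opening: 0.0098
clock: 20.08
tool_pos: [0.4964, -0.1307, 0.1759]
orientation: [180.0, 0.0, 97.6]
force: [1.6, -0.5, -0.8]
opening: 0.0096
t 20.0833 shift [-0.363  0.007  0.645] turn [0.0001 0.     0.0004] F [ 1.6 -0.5 -0.8] q [  7.   7. -22.   0. -61. -90.] open 0.0096
```

```bash

python3 -m handwheel '[[[-0.15,0,0],[0,0,0]],[[-0.3,0,0],[0,0,0]],[[-0.363,0,0],[0,0,0]],[[-0.363,0,0],[0,0,0]],[[-0.363,0,0.1],[0,0,0]]]'
python3 -m handwheel '[[[0,0,0.1],[0,0,0]],[[0,0,0.25],[0,0,0]],[[0,0,0.4],[0,0,0]],[[0,0,0.48],[0,0,0]],[[0,0,0.5],[0,0,0]]]'
python3 -m handwheel '[[[0,0,0.01],[0,0,0]],[[0,0,0.02],[0,0,0]],[[0,0,0.035],[0,0,0]],[[0,0,0.035],[0,0,0]]]'
python3 -m handwheel '[[[0,0,0.005],[0,0,0]],[[0,0,0.01],[0,0,0]],[[0,0,0.01],[0,0,0]]]'
python3 -c "
from h import *
o=o2w(-.001,0); go(*o,.077,OY+90)"
```

```text
clock: 20.5
tool_pos: [0.5085, -0.201, 0.1586]
orientation: [179.7, 0.1, 97.6]
force: [1.3, -0.5, -0.6]
opening: 0.0099
clock: 20.92
tool_pos: [0.5041, -0.1988, 0.0525]
orientation: [-179.7, -0.1, 97.7]
force: [-1.1, -1.0, -1.8]
opening: 0.0096
clock: 21.25
tool_pos: [0.507, -0.1998, 0.049]
orientation: [179.9, 0.0, 97.7]
force: [-0.3, -1.0, -1.9]
opening: 0.0101
clock: 21.5
tool_pos: [0.5072, -0.2001, 0.0472]
orientation: [179.9, 0.0, 97.7]
force: [-1.5, 1.0, 4.2]
opening: 0.0096
t 21.5 shift [-0.012  0.     0.001] turn [0.0003 0.0001 0.0005] F [-1.5  1.   4.2] q [ -1.  18. -28.   0. -44. -81.] open 0.0096
```

```bash

python3 -m handwheel '[[[0,0,0],[0,0,0]],[[0,0,0],[0,0,0]],[[0,0,0],[0,0,0]],[[0,0,0],[0,0,0]],[[0,0,0],[0,0,0]]]' 0.32
python3 -m handwheel '[[[0,0,-0.1],[0,0,0]],[[0,0,-0.25],[0,0,0]],[[0,0,-0.4],[0,0,0]],[[0,0,-0.55],[0,0,0]],[[0.1,0,-0.65],[0,0,0]]]'
python3 -m handwheel '[[[0.2,0,0],[0,0,-0.01]],[[0.4,0,0],[0,0,-0.018]],[[0.6,0,0],[0,0,-0.018]],[[0.8,0,0],[0,0,-0.018]],[[1,0,0],[0,0,-0.018]]]'
cat > blue.py <<'E'
from h import *
def blue(f,cams=('side','scene')):
  for cam in cams:
    s=snap(cam,cam+f); W=world(s); h=cv2.cvtColor(s['color'],cv2.COLOR_RGB2HSV).reshape(-1,3).astype(int)
    m=(abs(h[:,0]-110)<12)&(h[:,1]>140)&(W[:,2]>.05)&(W[:,2]<.118)&(W[:,0]<.75)
    n,L,st,ce=cv2.connectedComponentsWithStats(m.reshape(400,640).astype(np.uint8))
    for i in range(1,n):
        if st[i,4]>25:
            P=W[L.ravel()==i]; P=P[P[:,2]>P[:,2].max()-.008]; print(cam,st[i,4],ce[i].round(),np.round(np.concatenate([np.ravel(x) for x in cv2.minAreaRect((P[:,:2]*1000).astype(np.float32))]),0),np.median(P[:,2]).round(4))
E
python3 -c "
from blue import *
go(.435,.318,.205,RAIL+90); blue('8')"
```

```text
clock: 21.92
tool_pos: [0.5063, -0.2, 0.0462]
orientation: [-180.0, -0.0, 97.7]
force: [-0.4, -0.4, -0.6]
opening: 0.0294
clock: 22.33
tool_pos: [0.5049, -0.1818, 0.1791]
orientation: [179.9, 0.1, 97.6]
force: [1.4, 1.0, 0.4]
opening: 0.0298
clock: 22.75
tool_pos: [0.4764, 0.0196, 0.1765]
orientation: [180.0, -0.0, 104.1]
force: [1.3, 0.1, 0.0]
opening: 0.0298
t 22.75 shift [1.497 0.163 0.008] turn [ 0.0001 -0.      0.0003] F [1.3 0.1 0. ] q [  26.    3.  -26.   -0.  -60. -102.] open 0.0298
side 38 [374. 174.] [ 507. -198.   38.   11.    9.] 0.0873
side 75 [245. 256.] [639. 235.  48.  11.  21.] 0.0761
side 119 [321. 304.] [435. 318.  48.  10.  15.] 0.1085
scene 64 [246. 179.] [ 526. -259.   52.    9.    9.] 0.0831
scene 62 [265. 182.] [ 515. -197.   50.    8.    7.] 0.0831
scene 75 [441. 198.] [439. 319.  47.  10.  15.] 0.1061
scene 83 [395. 250.] [645. 235.  46.  10.  24.] 0.0764
```

```bash

python3 -m handwheel '[[[0.2,0.05,0],[0,0,0]],[[0.4,0.1,0],[0,0,0]],[[0.6,0.14,0],[0,0,0]],[[0.8,0.163,0],[0,0,0]],[[0.95,0.163,0],[0,0,0]]]'
python3 -m handwheel '[[[0.2,0,0],[0,0,0]],[[0.4,0,0],[0,0,0]],[[0.53,0,0],[0,0,0]],[[0.547,0,0],[0,0,0]],[[0.547,0,0],[0,0,0]]]'
python3 -c "
from blue import *
go(.435,.318,.095,RAIL+90); blue('9',('wrist',))"
```

```text
clock: 23.27
tool_pos: [0.4623, 0.2127, 0.1762]
orientation: [180.0, -0.0, 104.2]
force: [1.2, 0.8, 0.5]
opening: 0.0299
clock: 23.68
tool_pos: [0.4351, 0.3175, 0.1758]
orientation: [-180.0, 0.0, 104.3]
force: [0.3, -0.6, -0.5]
opening: 0.0298
t 23.6833 shift [0.003 0.001 0.554] turn [-0.0001  0.0001  0.0008] F [ 0.3 -0.6 -0.5] q [  57.    9.  -19.   -0.  -61. -133.] open 0.0298
wrist 719 [321. 203.] [435. 316.  49.   9.  14.] 0.1066
```

```bash

python3 -m handwheel '[[[0,0,0.15],[0,0,0]],[[0,0,0.3],[0,0,0]],[[0,0,0.45],[0,0,0]],[[0,0,0.55],[0,0,0]],[[0,0,0.55],[0,0,0]]]'
python3 -m handwheel '[[[0,0,0],[0,0,0]],[[0,0,0],[0,0,0]],[[0,0,0],[0,0,0]],[[0,0,0],[0,0,0]],[[0,0,0],[0,0,0]]]' 1
python3 -m handwheel '[[[0,0,-0.03],[0,0,0]],[[0,0,-0.06],[0,0,0]],[[0,0,-0.09],[0,0,0]],[[0,0,-0.12],[0,0,0]],[[0,0,-0.15],[0,0,0]]]'
python3 -m handwheel '[[[0,0,-0.05],[0,0,0]],[[0,0,-0.12],[0,0,0]],[[0,0,-0.22],[0,0,0]],[[0,0,-0.36],[0,0,0]],[[0,0,-0.4],[0,0,0]]]'
python3 -m handwheel '[[[-0.15,-0.02,0],[0,0,0.005]],[[-0.35,-0.05,0],[0,0,0.01]],[[-0.55,-0.08,0],[0,0,0.018]],[[-0.75,-0.11,0],[0,0,0.018]],[[-0.95,-0.14,0],[0,0,0.018]]]'
python3 -m handwheel '[[[-0.2,0,0],[0,0,0]],[[-0.4,0,0],[0,0,0]],[[-0.6,0,0],[0,0,0]],[[-0.8,0,0],[0,0,0]],[[-0.95,0,0],[0,0,0]]]'
python3 -c "
from blue import *
o=o2w(-.001,.062); go(*o,.077,OY+90)
blue('10')"
```

```text
clock: 24.15
tool_pos: [0.4339, 0.3124, 0.0623]
orientation: [-179.7, 0.2, 104.0]
force: [-0.9, -1.2, -1.2]
opening: 0.0296
clock: 24.57
tool_pos: [0.4363, 0.3173, 0.0679]
orientation: [179.9, -0.1, 104.2]
force: [-0.7, -0.3, 5.8]
opening: 0.0096
clock: 24.98
tool_pos: [0.4352, 0.3162, 0.097]
orientation: [-180.0, 0.0, 104.1]
force: [-0.5, 0.5, -1.5]
opening: 0.01
clock: 25.4
tool_pos: [0.4367, 0.3175, 0.181]
orientation: [179.7, -0.1, 104.2]
force: [0.9, 0.4, 0.1]
opening: 0.0096
clock: 25.82
tool_pos: [0.4543, 0.1236, 0.1769]
orientation: [180.0, -0.0, 97.7]
force: [1.3, -0.3, -0.8]
opening: 0.0097
clock: 26.23
tool_pos: [0.4797, -0.0656, 0.177]
orientation: [180.0, 0.0, 97.6]
force: [0.6, 0.3, -1.7]
opening: 0.0094
t 26.2333 shift [-0.387  0.047  0.65 ] turn [0.0001 0.     0.0004] F [ 0.6  0.3 -1.7] q [ 16.   4. -26.   0. -60. -98.] open 0.0094
side 73 [245. 256.] [639. 233.  48.   9.  23.] 0.0759
scene 64 [246. 179.] [ 522. -259.   51.   10.   11.] 0.0829
scene 62 [265. 182.] [ 515. -197.   48.   10.    4.] 0.0835
scene 84 [395. 251.] [646. 236.  47.  10.  21.] 0.0758
```

```bash

python3 -m handwheel '[[[-0.15,0.02,0],[0,0,0]],[[-0.3,0.04,0],[0,0,0]],[[-0.387,0.044,0],[0,0,0]],[[-0.387,0.044,0],[0,0,0]],[[-0.387,0.044,0.1],[0,0,0]]]'
python3 -m handwheel '[[[0,0,0.1],[0,0,0]],[[0,0,0.25],[0,0,0]],[[0,0,0.4],[0,0,0]],[[0,0,0.48],[0,0,0]],[[0,0,0.5],[0,0,0]]]'
python3 -m handwheel '[[[-0.01,0,0.01],[0,0,0]],[[-0.01,0,0.02],[0,0,0]],[[-0.01,0,0.035],[0,0,0]],[[-0.01,0,0.035],[0,0,0]]]'
python3 -m handwheel '[[[0,0,0.005],[0,0,0]],[[0,0,0.013],[0,0,0]],[[0,0,0.013],[0,0,0]]]'
python3 -c "
from h import *
o=o2w(-.001,.062); go(*o,.077,OY+90)"
```

```text
clock: 26.75
tool_pos: [0.5016, -0.1393, 0.1595]
orientation: [179.7, 0.1, 97.6]
force: [0.5, 0.1, -1.3]
opening: 0.0099
clock: 27.17
tool_pos: [0.4969, -0.1379, 0.0536]
orientation: [-179.7, -0.0, 97.7]
force: [-1.1, 0.7, -0.6]
opening: 0.0097
clock: 27.5
tool_pos: [0.5, -0.1404, 0.05]
orientation: [179.9, 0.0, 97.7]
force: [0.3, -0.9, -1.2]
opening: 0.0097
clock: 27.75
tool_pos: [0.5008, -0.1405, 0.048]
orientation: [179.8, 0.0, 97.7]
force: [0.3, 1.6, 5.4]
opening: 0.0098
t 27.75 shift [-0.001 -0.007  0.005] turn [0.0004 0.0001 0.0006] F [0.3 1.6 5.4] q [  6.  16. -31.   0. -43. -88.] open 0.0098
```

```bash

python3 -m handwheel '[[[0,0,0],[0,0,0]],[[0,0,0],[0,0,0]],[[0,0,0],[0,0,0]],[[0,0,0],[0,0,0]],[[0,0,0],[0,0,0]]]' 0.32
python3 -m handwheel '[[[0,0,-0.1],[0,0,0]],[[0,0,-0.25],[0,0,0]],[[0,0,-0.4],[0,0,0]],[[0,0,-0.55],[0,0,0]],[[0,0,-0.65],[0,0,0]]]'
python3 -m handwheel '[[[-0.1,0.1,0],[0,0,0]],[[-0.2,0.25,0],[0,0,0]],[[-0.3,0.35,0],[0,0,0]],[[-0.3,0.35,0],[0,0,0]],[[-0.3,0.35,0],[0,0,0]]]' 0.1
python3 -c "
from blue import *
blue('11',('scene','wrist'));go(*o2w(.073,.002),.126,OY+90)
s=load('wrist11');t=np.deg2rad(OY);W=world(s);q=(W[:,:2]-ORG)@np.array([[np.cos(t),-np.sin(t)],[np.sin(t),np.cos(t)]]); c=s['color'].reshape(-1,3)
m=(W[:,2]>.132)&(W[:,2]<.145)&(c.max(1)<70)&(abs(q[:,1])<.03)&(q[:,0]<.1);print(m.sum(),np.percentile(q[m],[2,50,98],axis=0).round(4).tolist() if m.any() else '')"
```

```text
clock: 28.17
tool_pos: [0.4993, -0.1406, 0.0466]
orientation: [-180.0, -0.0, 97.7]
force: [0.6, 0.2, 0.9]
opening: 0.0299
clock: 28.58
tool_pos: [0.5002, -0.1407, 0.1796]
orientation: [179.8, 0.0, 97.7]
force: [0.9, -1.1, -0.4]
opening: 0.0299
clock: 29.0
tool_pos: [0.5771, -0.1914, 0.1754]
orientation: [-179.9, -0.0, 97.6]
force: [-0.7, 0.0, -1.4]
opening: 0.039
scene 63 [246. 179.] [ 523. -259.   50.    7.    8.] 0.0843
scene 58 [266. 182.] [ 517. -196.   51.    8.    9.] 0.0828
scene 54 [285. 184.] [ 508. -137.   47.    8.    6.] 0.0837
scene 83 [395. 250.] [644. 235.  45.  11.  15.] 0.0758
wrist 1040 [245. 117.] [ 518. -264.   48.   10.    7.] 0.0848
wrist 672 [320. 119.] [ 510. -201.   48.    8.    8.] 0.085
wrist 1027 [391. 120.] [ 504. -142.   48.   10.    8.] 0.0849
t 29.1 shift [-0.004  0.023  0.4  ] turn [-0.0002 -0.0001  0.0004] F [0.7 0.6 0.4] q [  0.  16. -11.  -0. -63. -82.] open 0.0397
315 [[0.0645, -0.0064], [0.0693, -0.0007], [0.0761, 0.0049]]
```

View pics/wrist11.png

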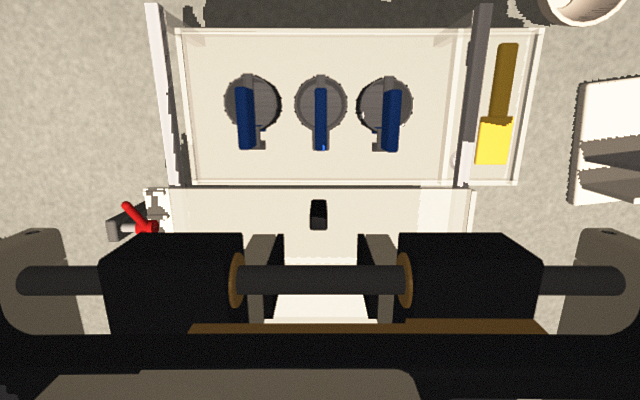

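The wrist view shows three upright cups in the bay, with fins at (245,117), (320,119) and (391,120). The post is at (318,214), and the pawl is flipped to the back at (140,217).

```bash

python3 -m handwheel '[[[-0.009,0.01,0.1],[0,0,0]],[[-0.009,0.01,0.25],[0,0,0]],[[-0.009,0.01,0.35],[0,0,0]],[[-0.009,0.01,0.39],[0,0,0]],[[-0.009,0.01,0.39],[0,0,0]]]'
python3 -m handwheel '[[[0,0,0],[0,0,0]],[[0,0,0],[0,0,0]],[[0,0,0],[0,0,0]],[[0,0,0],[0,0,0]],[[0,0,0],[0,0,0]]]' 1
python3 -m handwheel '[[[0,-0.06,0],[0,0,0]],[[0,-0.12,0],[0,0,0]],[[0,-0.18,0],[0,0,0]],[[0,-0.24,0],[0,0,0]],[[0,-0.3,0],[0,0,0]]]'
python3 -m handwheel '[[[0,-0.06,0],[0,0,0]],[[0,-0.12,0],[0,0,0]],[[0,-0.18,0],[0,0,0]],[[0,-0.24,0],[0,0,0]],[[0,-0.28,0],[0,0,0]]]'
python3 -m handwheel '[[[0,-0.03,0],[0,0,0]],[[0,-0.06,0],[0,0,0]],[[0,-0.075,0],[0,0,0]],[[0,-0.085,0],[0,0,0]],[[0,-0.085,0],[0,0,0]]]'
python3 -c "
from h import *
go(*o2w(-.06,.001),.128,OY+90)"
```

```text
clock: 29.52
tool_pos: [0.5772, -0.1916, 0.0971]
orientation: [-179.8, -0.0, 97.7]
force: [-0.8, -0.1, 1.3]
opening: 0.0396
clock: 29.93
tool_pos: [0.5795, -0.192, 0.0997]
orientation: [179.9, 0.0, 97.7]
force: [-1.4, 4.0, 6.2]
opening: 0.0125
clock: 30.35
tool_pos: [0.5196, -0.2, 0.0996]
orientation: [179.9, 0.0, 97.7]
force: [3.2, 5.6, 5.6]
opening: 0.0126
clock: 30.77
tool_pos: [0.4634, -0.2074, 0.0996]
orientation: [179.9, -0.0, 97.7]
force: [1.9, 6.4, 4.7]
opening: 0.0128
clock: 31.18
tool_pos: [0.4506, -0.2092, 0.0997]
orientation: [179.5, 0.0, 97.7]
force: [11.5, 8.1, -3.5]
opening: 0.0127
t 31.1833 shift [ 0.001 -0.008  0.008] turn [0.0013 0.0001 0.0005] F [11.5  8.1 -3.5] q [ -2.  10. -30.  -0. -49. -80.] open 0.0127
```

```bash

python3 -m handwheel '[[[0,0.015,0],[0,0,0]],[[0,0.015,0],[0,0,0]],[[0,0.015,0],[0,0,0]],[[0,0.015,0],[0,0,0]]]' 0.1
python3 -m handwheel '[[[0,0,-0.15],[0,0,0]],[[0,0,-0.35],[0,0,0]],[[0,0.2,-0.4],[0,0,0]],[[0,0.4,-0.4],[0,0,0]],[[0,0.6,-0.4],[0,0,0]]]' 1
python3 -m handwheel '[[[0,0.2,0],[0,0,0]],[[0,0.42,0],[0,0,0]],[[-0.2,0.45,0],[0,0,0]],[[-0.4,0.45,0],[0,0,0]],[[-0.6,0.45,0],[0,0,0]]]' 1
python3 -c "
from red import *
red('g1');go(*o2w(.155,-.13),.164,OY+90)
s=load('g1'); W=world(s); t=np.deg2rad(OY);q=(W[:,:2]-ORG)@np.array([[np.cos(t),-np.sin(t)],[np.sin(t),np.cos(t)]]); c=s['color'].reshape(-1,3)
m=(W[:,2]>.108)&(W[:,2]<.142)&(c.max(1)<70)&(abs(q[:,1])<.03)&(q[:,0]>-.08)&(q[:,0]<.15); print(m.sum(),np.percentile(q[m],[2,50,98],axis=0).round(3).tolist())"
```

```text
clock: 31.52
tool_pos: [0.449, -0.2098, 0.0984]
orientation: [-179.9, -0.0, 97.6]
force: [0.2, -0.5, 0.6]
opening: 0.034
clock: 31.93
tool_pos: [0.5704, -0.1938, 0.1808]
orientation: [179.8, 0.0, 97.6]
force: [0.3, 0.1, 0.9]
opening: 0.0115
clock: 32.35
tool_pos: [0.6747, -0.301, 0.1773]
orientation: [-179.9, -0.0, 97.8]
force: [0.9, 0.1, 0.0]
opening: 0.0006
knob 17 [ 0.106 -0.127] 0.16340013471977147
t 32.4 shift [-0.015  0.026  0.213] turn [-0.0006  0.0002  0.0001] F [ 2.5 -4.1  1.7] q [-10.  28.   8.   0. -70. -73.] open 0.0005
49 [[-0.064, 0.002], [-0.059, 0.006], [-0.054, 0.01]]
```

```bash

python3 -m handwheel '[[[-0.012,0.03,0.05],[0,0,0]],[[-0.012,0.03,0.12],[0,0,0]],[[-0.012,0.03,0.213],[0,0,0]],[[-0.012,0.03,0.213],[0,0,0]],[[-0.012,0.03,0.213],[0,0,0]]]' 
python3 -m handwheel '[[[0,-0.04,0],[0,0,0]],[[0,-0.08,0],[0,0,0]],[[0,-0.12,0],[0,0,0]],[[0,-0.16,0],[0,0,0]],[[0,-0.2,0],[0,0,0]]]'
python3 -m handwheel '[[[0,-0.04,0],[0,0,0]],[[0,-0.08,0],[0,0,0]],[[0,-0.12,0],[0,0,0]],[[0,-0.14,0],[0,0,0]],[[0,-0.14,0],[0,0,0]]]'
python3 -c "
from red import *
red('g2');go(*o2w(.088,-.13),.164,OY+90)"
```

```text
clock: 32.82
tool_pos: [0.6794, -0.3015, 0.1345]
orientation: [-179.8, -0.1, 97.7]
force: [0.0, -0.1, 0.4]
opening: 0.0005
clock: 33.23
tool_pos: [0.6472, -0.3073, 0.1418]
orientation: [179.1, 0.3, 97.8]
force: [16.3, 12.5, 22.6]
opening: 0.0002
clock: 33.65
tool_pos: [0.6115, -0.3114, 0.136]
orientation: [-179.9, -0.0, 97.6]
force: [-0.1, 0.9, 0.1]
opening: 0.0005
knob 16 [ 0.056 -0.126] 0.16641842809488744
t 33.7 shift [-0.041 -0.003  0.01 ] turn [-0.0001 -0.      0.0004] F [-0.5 -0.7 -0.2] q [-11.  25.  -3.   0. -62. -72.] open 0.0005
```

```bash

python3 -m handwheel '[[[0,0,-0.15],[0,0,0]],[[0,0,-0.35],[0,0,0]],[[0.1,0.2,-0.5],[0,0,0]],[[0.2,0.4,-0.5],[0,0,0]],[[0.3,0.55,-0.5],[0,0,0]]]' 
python3 -m handwheel '[[[0.2,0.05,-0.1],[0,0,0]],[[0.4,0.05,-0.1],[0,0,0]],[[0.6,0.05,-0.1],[0,0,0]],[[0.8,0.05,-0.1],[0,0,0]],[[0.9,0.05,-0.1],[0,0,0]]]' 
python3 -c "
from red import *; from blue import blue
red('h');red('h2','scene');blue('h3')
i=load('sideh3')['color'][100:260,260:460,::-1]; j=load('sceneh3')['color'][120:280,180:380,::-1]
cv2.imwrite('pics/fin.png',cv2.resize(np.hstack([j,i]),None,fx=2,fy=2,interpolation=2))
s=load('sideh3'); W=world(s); t=np.deg2rad(OY);q=(W[:,:2]-ORG)@np.array([[np.cos(t),-np.sin(t)],[np.sin(t),np.cos(t)]]); c=s['color'].reshape(-1,3)
m=(W[:,2]>.108)&(W[:,2]<.142)&(c.max(1)<70)&(abs(q[:,1])<.03)&(q[:,0]>-.08)&(q[:,0]<.15); print('post',m.sum(),np.percentile(q[m],[2,50,98],axis=0).round(3).tolist())"
```

```text
clock: 34.12
tool_pos: [0.7101, -0.2426, 0.2394]
orientation: [179.7, 0.1, 97.5]
force: [0.1, -1.5, -0.4]
opening: 0.0002
clock: 34.53
tool_pos: [0.6937, -0.0581, 0.2554]
orientation: [-180.0, -0.0, 97.8]
force: [0.8, -1.6, 0.2]
opening: -0.0001
knob 37 [ 0.06  -0.127] 0.16934146177735798
knob 33 [ 0.066 -0.128] 0.1663876710563266
side 74 [245. 256.] [640. 234.  48.  12.  21.] 0.0758
scene 81 [395. 250.] [644. 236.  47.  10.  20.] 0.0755
post 49 [[-0.064, 0.001], [-0.06, 0.006], [-0.054, 0.009]]
```

View pics/fin.png

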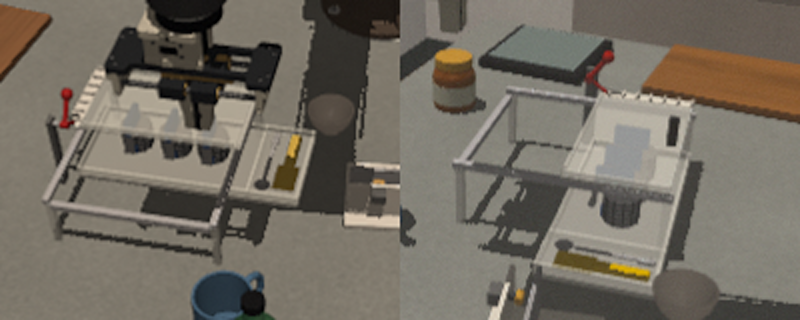

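The tier is fully forward over the three upright cups at (135,130), (175,135) and (213,140) in the left crop. The pawl leans forward at the same reading as at the start, and the robot is clear. Handing in.

```bash
python3 -m handwheel '[[[0,0,0],[0,0,0]],[[0,0,0],[0,0,0]],[[0,0,0],[0,0,0]]]'; python3 -c "
from plant import *
print(close_job())"
```

```text
clock: 34.98
tool_pos: [0.6941, -0.0634, 0.2554]
orientation: [-180.0, 0.0, 97.6]
force: [-0.7, -0.7, -0.4]
opening: 0.0005
the job is handed in; nothing more can be done
None
```

The job is done and handed in at about 35 s on the robot's clock. I flipped the pawl to the back and pushed the upper tier to its stop. I then moved all three cups from the rail into the wide bay, drew the tier fully forward and flipped the pawl back.

**Last checks**
- **Cups:** all three stood upright in the bay, fin tops at z about 0.085 m. I measured this before closing the tier; afterwards they still looked upright through the clear plate.
- **Tier:** it travelled 130 mm and met its stop. The post then read organiser x about -60 mm where -55 is expected. My estimate of the organiser's position seems to be 4–5 mm off, as the same offset showed at the back stop.
- **Pawl:** the knob reads x 60 mm, the same as at the start, so it is engaged. I did not pull on the tier to test the lock.
- **Other things:** the last side and scene crops showed the spoon, scraper, mug and ramekin with no visible change. The purple look-alike's measured position was unchanged.

**What went wrong or disagreed**
- **Height reading:** the reported tool height was about 30 mm lower than both fixed cameras showed. Because of that, my first two pushes at the pawl passed over the ball without touching it. I corrected for the offset, and the cup grasps and placings then fitted.
- **Return flip:** I pushed the pawl back about 8 mm off the ball's centre, with a brief force of about 30 N at the wrist, within the 120 N limit. I didn't separately check the 40 N limit on the gripper's body.

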